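# Turn the back-to-front plaques in the light-ageing bench

## Task

Some plaques in the light-ageing bench were loaded with their ribbed face towards the light bar: press the red mushroom stop so that it stays down before you touch anything in the bench, then take the tube carrier out of the light path and stand it upright, lengthways and wholly on the rubber mat. With the stop still down, turn the ribbed-out plaques over so that every plaque stands seated in the rack with its smooth face to the light and its ribs behind, and only then turn the mushroom clockwise so that it springs up again. Leave the other bottles and vessels where they are.

Things in the scene. Friction and masses are not known exactly. Their poses are not given: they have to be found in the camera images.
- bench_unit: light-ageing bench, fixed: white base 260 mm deep (x), 496 wide (y), steel deck at z = 37. Origin: centre of the underside; x from robot to light bar (grey, its near face at x = 90, z 58 to 102). At its near side a 476 mm rack along y: plaques stand leaning 25 degrees back, top edge to -x, outer face up and to +x. The foot (origin) of a seated plaque lies at x = -56, z = 54 (five places, y about -192, -96, 0, 96, 192).
- rack_corner (a point): point of the rack at its middle (y = 0) where a seated plaque's rear bottom edge lies (bench frame x = -60, z = 52). With u = (-0.423, 0, 0.906) up along a plaque and n = (0.906, 0, 0.423) outward, bench frame: floor at u = 0; behind, touching the plaque at n = 0, a foot stop up to u = 14 mm and a bar 8 mm deep from u = 64 to 76, nothing above; in front a lip up to u = 9, inner face at n = 22.
- plaque1: white moulded plastic plaque, 8 mm thick (x) x 60 wide (y) x 120 tall (z), 75 g; three to five are present, in any rack places. Origin: middle of the bottom edge face; +x out of the smooth face, -x out of the ribbed one, z to the top edge. Two upright ribs, 6 mm high, 6 wide, 20 mm either side of the middle, from 18 to 58 mm above the bottom edge, joined by a cross rib; above 60 mm both faces are plain.
- plaque2: white moulded plastic plaque, 8 mm thick (x) x 60 wide (y) x 120 tall (z), 75 g; three to five are present, in any rack places. Origin: middle of the bottom edge face; +x out of the smooth face, -x out of the ribbed one, z to the top edge. Two upright ribs, 6 mm high, 6 wide, 20 mm either side of the middle, from 18 to 58 mm above the bottom edge, joined by a cross rib; above 60 mm both faces are plain.
- plaque3: white moulded plastic plaque, 8 mm thick (x) x 60 wide (y) x 120 tall (z), 75 g; three to five are present, in any rack places. Origin: middle of the bottom edge face; +x out of the smooth face, -x out of the ribbed one, z to the top edge. Two upright ribs, 6 mm high, 6 wide, 20 mm either side of the middle, from 18 to 58 mm above the bottom edge, joined by a cross rib; above 60 mm both faces are plain.
- plaque4: white moulded plastic plaque, 8 mm thick (x) x 60 wide (y) x 120 tall (z), 75 g; three to five are present, in any rack places. Origin: middle of the bottom edge face; +x out of the smooth face, -x out of the ribbed one, z to the top edge. Two upright ribs, 6 mm high, 6 wide, 20 mm either side of the middle, from 18 to 58 mm above the bottom edge, joined by a cross rib; above 60 mm both faces are plain.
- plaque5: white moulded plastic plaque, 8 mm thick (x) x 60 wide (y) x 120 tall (z), 75 g; three to five are present, in any rack places. Origin: middle of the bottom edge face; +x out of the smooth face, -x out of the ribbed one, z to the top edge. Two upright ribs, 6 mm high, 6 wide, 20 mm either side of the middle, from 18 to 58 mm above the bottom edge, joined by a cross rib; above 60 mm both faces are plain.
- tube_carrier: white tube carrier with ten capped tubes fixed in it, one rigid thing, 56 mm deep (x) x 170 long (y) x 132 high, 0.36 kg. Origin: centre of its underside; long way along its y, z up. Its carrying handle is a bar 14 mm wide (x) and 14 high along y, its centre 125 mm above the underside, free below down to the tubes' caps (95 mm). It stands on the bench's deck, right in front of the plaques, in the light path.
- mat: dark rubber mat lying on the work surface beside the bench, fixed, 230 mm (x) x 130 (y), 3 mm thick. Origin: centre of the underside; x is its long way. It lies left or right of the bench, the stop on the other side.
- stop_box: yellow housing of the stop station, fixed, 76 x 76 mm, 56 mm high, with the mushroom on top at its centre. Origin: centre of the underside.
- stop_top (a point): centre of the top of the red mushroom head (moves with it). The head is a disc 40 mm in diameter and 22 mm high, with 22 mm of clear height between it and the housing when up, 14 when latched down.
- stop_push (a joint): how far the mushroom is pressed, m: 0 up (lamp may run), 0.010 fully down. Spring loaded, 2 N rising to 7 N. Pressed past 0.0075 a pawl catches and it stays down at about 0.0075 when let go.
- stop_turn (a joint): turn of the mushroom head, rad, 0 at rest, positive clockwise seen from above, up to 1.0. Turned beyond 0.6 (0.8 is good) the pawl is drawn back and the head springs up once let go; a grip on its sides also holds it down, so let go while it is turned. Left alone it creeps back to 0 in a few seconds.
- reagent_bottle: brown reagent bottle with a blue cap, 60 mm diameter, 150 mm high, standing on the work surface; not part of the job. Origin: centre of the underside.
- beaker: empty glass beaker, 68 mm diameter, 90 mm high; not part of the job. Origin: centre of the underside.
- sample_jar: white jar with a black lid, 54 mm diameter, 60 mm high; not part of the job. Origin: centre of the underside.
There are look-alikes about, which are no part of the job. There is more than one size of the tube_carrier; the one meant has the size given above.

How it is judged:
By the outcome, as a careful person would: the job done as asked, in the order asked, and still so for the second after the job is handed in, with the robot touching nothing.
Of plaque1, plaque2, plaque3, plaque4, plaque5 only 3 to 5 are there at a start; the rules pass over those that are not, and their reading is None.
At some moment in a run one of tube_carrier may be knocked a few centimetres aside while the robot is not near it.
It also fails if it takes over 210 s, if anything falls off the work surface, if the arm or the gripper's body presses on something with over 40 N, if the wrist force passes 120 N, or if a joint passes its speed limit or range.

## Robot

A 7-joint arm with a two-finger parallel gripper is mounted at the origin on the work surface. World frame = base frame: x ahead of the robot, y to its left, z up, the work surface at z = 0. Lengths are in m, angles in rad, forces in N, time in s.
With the tool pointing down it reaches from about 0.4 to 0.85 m from the base axis. Payload 10.4 kg.
Tool frame: the origin (TCP) lies at the centre of the arm's flange, where the gripper is bolted on; the fingertips stand 173 mm ahead of it and the grasp point (between the pads) lies 155 mm ahead of it; z points along the fingers, y is the line along which they close (so a half turn about z gives the same grasp; the last joint's range is limited). The gripper opens to 85 mm and grips with 20 to 120 N. Pads are 22 mm wide; open, the fingers measure 114 mm over their backs; the gripper's body (76 mm by 85 mm) begins 54 mm behind the grasp point. The pads swing forward as they close: fully open they stand 13 mm farther back than shut.
Start: joints at [1.111, 0.332, -0.065, 1.46, 0.022, 1.35, -0.088], TCP at [0.264, -0.566, 0.405] pointing down, gripper open.
Joint ranges: [-2.6, 2.6], [-0.5, 2.12], [-1.47, 1.34], [0.16, 2.42], [-1.27, 4.41], [0.06, 2.06], [-2.6, 2.6]. Speed limits (rad/s): [2.22, 2.22, 2.79, 2.79, 3.14, 3.14, 3.14].

## Interface

Orientations are given as a unit quaternion [x, y, z, w].
In Python, from workcell import manip, viewer, finder gives the robot as it stands.
- The arm moves only by the tool arm_command, never from a script. Its argument "plan" is a list of rows, each an object with "dp": the shift along the tool's x, y, z in mm, a list of three; "spin": the turn about the tool's z in rad. A call has 1 to 5 rows; each row shifts and turns the commanded pose from where the row before left it, along the tool's axes as they then stand; what a row does not reach is not made up. A row lasts 1/10 s, in which the tool goes at most 50 mm and 8.59 degrees, less where a joint would pass 70% of its speed; a pose out of reach is approached as far as the arm can. A call is refused whole if a number of a shift passes 50 or a number of a turn 0.15, either way. A call with a gripper value outside its range is refused whole. "grip" is the closure, from -1 (fully open) to 1 (shut), set as the call begins (left out, the last holds). The fingers move at their own pace and stop on an object; "newtons" is the grip in N (left out, the last holds). Time passes only in rows, so rows that do not move let the fingers close. It gives the time, the measured TCP pose, the force, the opening and the grip force at its end, in the units of the state.
- manip.get_obs(): the state, without advancing time (a new reading comes with each control period).
- viewer.camera(name): name is "scene" or "side" or "wrist"; returns the picture (400x640x3 uint8, blue, green, red); there is no depth.
- viewer.camera_params(name): a dict with "vertical_fov" (degrees; the focal length in pixels is half the picture's height over the tangent of half this angle, whatever the lens; pixels are square), "cx", "cy" (the principal point, pixels), "R" (3x3) and "t" (3): a world point X has camera coordinates R X + t; the wrist camera has in their place "T_tool_cam" (4x4, takes a point from camera to tool coordinates, whose origin is the TCP and whose axes are the flange's). Camera axes: x right, y down, z forward; pixel columns grow to the right and rows downward; lengths in m; the calibration is good to about 2 mm. A picture is of the moment at which its call begins: read the wrist's pose just before it. camera_params takes no time and is no camera call.
- manip.hand_in(): hands the job in; it is judged then, once.
Trained networks look in the newest picture that a camera, given by its name, has taken for a name from the list of things; names that differ only in an ending like _2 or _b are one class to them, and where a whole thing is asked for, a point or a joint stands for the part that bears it (a point fixed in the world has none). Each returns a list of dicts, best first, with "score" (0 to 1); they miss things now and then, are a little off and sometimes report something else, mostly with a low value. They report only what shows in the picture. A call takes as long as a camera call. They do not tell look-alikes from the thing itself.
- finder.find_in(camera, thing): "position" ([x, y, z] in m, in world coordinates, good to about 4 mm: the middle of the surface that is visible of it).
The state is a dict: "clock": time; "joint_pos": joint angles; "joint_velocities": joint speeds; "tau": joint torques, N m; "position": TCP position; "ee_rot": TCP orientation; "ft_force": force on the tool from outside, world axes, zero at the start; "torque": the same for the moment, N m; "grip_width": opening from 0.0 (shut) to 1.0 (fully open); "grasp_force": force on a finger pad.
Only numpy, scipy, OpenCV 4.12 (cv2) and the standard library are available. Lean on these libraries where they do the work, as an engineer would, in place of code of your own. Each camera call takes 0.05 s, during which the arm holds its last target. There are 200 camera calls.

## Working session

There is one attempt and no reset: what is moved stays moved. The work goes in short steps, Python scripts to look and compute and a tool call to move; the robot and the scene stay as the last step left them, time stands still between calls to the robot, and variables do not carry over. Pictures are saved under pics/ and viewed, at most 14 in all, crops included, and the job is handed in when it is done.

Besides the shell and the picture viewer there is one more tool, called after "Call:" in YAML: its name, and indented under it one key for each argument. arm_command: Moves the arm, as the interface text tells. Its arguments: {"type":"object","properties":{"plan":{"type":"array","items":{"type":"object","properties":{"dp":{"type":"array","items":{"type":"number"}},"spin":{"type":"number"}}}},"grip":{"type":"number"},"newtons":{"type":"number"}},"required":["plan"]}

```bash
mkdir -p pics; ls; python3 - <<'E'
from workcell import manip, viewer, finder
import cv2, numpy as np
o=manip.get_obs(); print({k:np.round(v,3).tolist() for k,v in o.items()})
for c in ("scene","side"):
    cv2.imwrite(f"pics/{c}0.png",viewer.camera(c)); p=viewer.camera_params(c)
    print(c,{k:np.round(v,4).tolist() for k,v in p.items()})
    for t in ("bench_unit","plaque1","tube_carrier","mat","stop_box","stop_top"):
        print(t,[(round(d["score"],2),np.round(d["position"],3).tolist()) for d in finder.find_in(c,t)][:7])
print({k:np.round(v,4).tolist() for k,v in viewer.camera_params("wrist").items()})
E
```

```text
pics
{'clock': 0.0, 'joint_pos': [1.111, 0.333, -0.065, 1.461, 0.022, 1.35, -0.088], 'joint_velocities': [-0.002, -0.0, -0.0, -0.001, 0.001, 0.001, 0.002], 'tau': [-0.001, -62.544, 0.049, -39.161, 0.016, 0.01, -0.0], 'position': [0.264, -0.566, 0.404], 'ee_rot': [0.976, 0.217, -0.0, -0.001], 'ft_force': [0.158, 0.107, 0.026], 'torque': [0.023, -0.037, -0.044], 'grasp_force': 0.0, 'grip_width': 1.0}
scene {'vertical_fov': 45.8946, 'cx': 322.5059, 'cy': 203.4272, 'R': [[0.6463, 0.7631, 0.0056], [0.65, -0.5467, -0.5279], [-0.3998, 0.3448, -0.8493]], 't': [-0.3327, -0.3942, 1.8739]}
bench_unit [(0.79, [0.622, -0.053, 0.04])]
plaque1 [(0.9, [0.516, 0.07, 0.118]), (0.79, [0.515, 0.155, 0.116]), (0.79, [0.522, -0.227, 0.112]), (0.57, [0.62, -0.049, 0.039])]
tube_carrier [(0.9, [0.85, -0.144, 0.057]), (0.75, [0.648, -0.097, 0.104]), (0.59, [0.471, -0.607, 0.094])]
mat [(0.71, [0.461, 0.392, 0.005]), (0.56, [0.626, -0.052, 0.043])]
stop_box [(0.86, [0.478, -0.4, 0.058])]
stop_top [(0.69, [0.468, -0.397, 0.104])]
side {'vertical_fov': 56.5727, 'cx': 319.5636, 'cy': 200.0908, 'R': [[0.8325, 0.5537, -0.0186], [0.3297, -0.5222, -0.7865], [-0.4452, 0.6486, -0.6174]], 't': [-0.4205, -0.1587, 1.5141]}
bench_unit [(0.75, [0.653, -0.115, 0.111]), (0.22, [0.516, 0.064, 0.116])]
plaque1 [(0.81, [0.528, -0.231, 0.116]), (0.8, [0.518, 0.066, 0.117]), (0.59, [0.515, 0.152, 0.11]), (0.15, [0.653, -0.114, 0.109])]
tube_carrier [(0.83, [0.853, -0.156, 0.054]), (0.79, [0.455, -0.617, 0.094]), (0.62, [0.652, -0.112, 0.11])]
mat [(0.92, [0.488, 0.406, 0.001]), (0.38, [0.47, -0.397, 0.101])]
stop_box [(0.58, [0.477, -0.405, 0.054])]
stop_top [(0.57, [0.468, -0.403, 0.097]), (0.48, [0.64, -0.138, 0.041])]
{'vertical_fov': 65.9, 'cx': 320.7021, 'cy': 200.7535, 'T_tool_cam': [[-0.0004, -0.9556, -0.2946, 0.0746], [1.0, -0.0002, -0.0006, 0.0007], [0.0006, -0.2946, 0.9556, 0.031], [0.0, 0.0, 0.0, 1.0]]}
```

View pics/scene0.png

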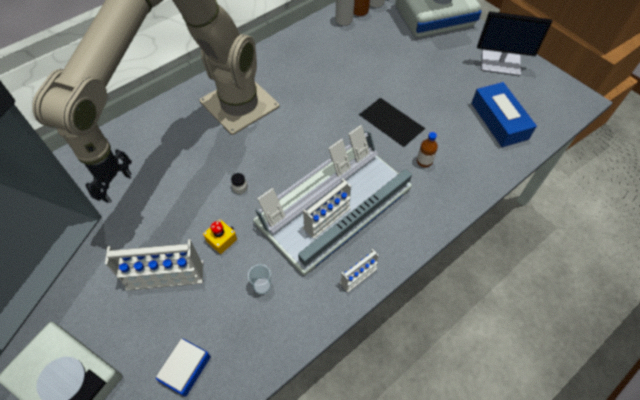

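View pics/side0.png

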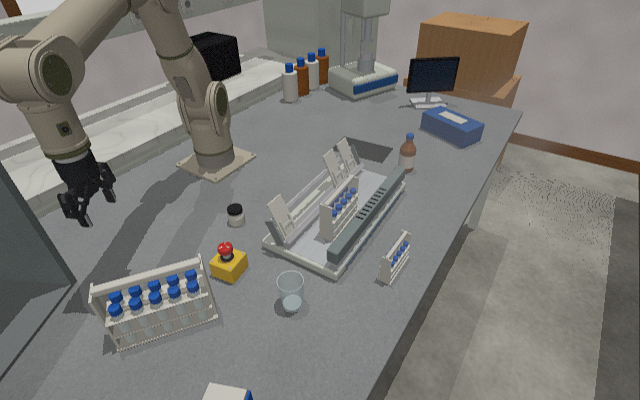

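The scene shows the bench with three plaques (pixels 270,207; 338,158; 359,140), the carrier on its deck (327,207), the mat at (392,120) and the stop at (218,232). There are two look-alike carriers, at (155,265) and (360,270). I'll move over the stop now.

Call:
arm_command:
  plan:
    - {"dp": [48, -12, 0]}
    - {"dp": [48, -12, 0]}
    - {"dp": [48, -12, 0]}
    - {"dp": [48, -12, 0]}
    - {"dp": [48, -12, 0]}
  grip: 1
  newtons: 40

```text
invalid input at $.plan[0]: expected keys dp, spin
```

Call:
arm_command:
  plan:
    - {"dp": [17, -3, 0]}
    - {"spin": 0.146}
    - {"spin": 0.146}
    - {"spin": 0.146}
    - {"dp": [0, 0, 0]}

```text
invalid input at $.plan[0]: expected keys dp, spin
```

```bash
cat > h.py <<'E'
from workcell import manip, viewer, finder
import cv2, numpy as np
from scipy.spatial.transform import Rotation as Ro
def pose():
    o=manip.get_obs(); return np.array(o["position"]),Ro.from_quat(o["ee_rot"]).as_matrix()
def go(target,R=None,p=None):
    """tool-frame shift in mm from measured pose to a world TCP target"""
    p0,R0=pose(); return np.round(R0.T@(np.array(target)-p0)*1e3,1)
def yaw():
    _,R=pose(); return np.arctan2(R[1,0],R[0,0])
class Cam:
    def __init__(s,name):
        p,R=pose(); q=viewer.camera_params(name); s.img=viewer.camera(name); s.name=name
        s.f=200/np.tan(np.radians(q["vertical_fov"])/2); s.c=np.array([q["cx"],q["cy"]])
        if name=="wrist":
            T=np.array(q["T_tool_cam"]); s.Rwc=R@T[:3,:3]; s.o=p+R@T[:3,3]
        else:
            Rc=np.array(q["R"]); s.Rwc=Rc.T; s.o=-Rc.T@np.array(q["t"])
    def onz(s,uv,z):
        uv=np.atleast_2d(uv).astype(float); d=np.c_[(uv-s.c)/s.f,np.ones(len(uv))]@s.Rwc.T
        return s.o+d*((z-s.o[2])/d[:,2])[:,None]
    def px(s,X):
        c=(np.atleast_2d(X)-s.o)@s.Rwc; return c[:,:2]/c[:,2:]*s.f+s.c
    def find(s,t): return [(round(d["score"],2),np.round(d["position"],4).tolist()) for d in finder.find_in(s.name,t)][:5]
    def save(s,n,crop=None,k=1):
        im=s.img if crop is None else s.img[crop[1]:crop[3],crop[0]:crop[2]]
        cv2.imwrite(f"pics/{n}.png",cv2.resize(im,None,fx=k,fy=k,interpolation=cv2.INTER_CUBIC))
E
python3 - <<'E'
from h import *
print(pose()[0],yaw())
w=Cam("wrist"); w.save("w1")
print(w.find("stop_top"),w.find("stop_box"))
hsv=cv2.cvtColor(w.img,cv2.COLOR_BGR2HSV)
m=((hsv[...,1]>150)&((hsv[...,0]<8)|(hsv[...,0]>172))).astype(np.uint8)
n,l,st,ce=cv2.connectedComponentsWithStats(m); i=1+st[1:,4].argmax(); print(st[i],ce[i],w.onz(ce[i],.1))
E
```

```text
[ 0.2644056  -0.56631356  0.40474155] 0.4367375844678784
[] []Traceback (most recent call last):
  File "<stdin>", line 7, in <module>
ValueError: attempt to get argmax of an empty sequence
```

View pics/w1.png

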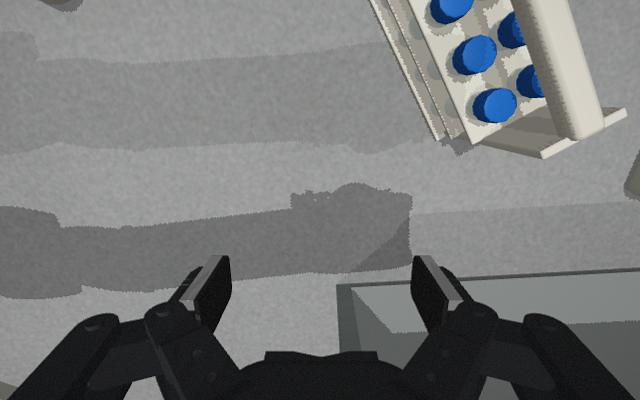

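The moves were refused because every row needs both keys. The wrist picture is still from the start pose and shows the big look-alike carrier at (500,80).

Call:
arm_command:
  plan:
    - {"dp": [48, -12, 0], "spin": 0}
    - {"dp": [48, -12, 0], "spin": 0}
    - {"dp": [48, -12, 0], "spin": 0}
    - {"dp": [48, -12, 0], "spin": 0}
    - {"dp": [48, -12, 0], "spin": 0}
  grip: 1
  newtons: 40

```text
clock: 1.35
position: [0.4578, -0.409, 0.405]
ee_rot: [0.976, 0.217, 0.0, 0.0]
ft_force: [1.0, -1.3, 0.2]
grip_width: 0.146
grasp_force: 0.0
```

Call:
arm_command:
  plan:
    - {"dp": [17, -3, 0], "spin": 0}
    - {"dp": [0, 0, 0], "spin": 0.146}
    - {"dp": [0, 0, 0], "spin": 0.146}
    - {"dp": [0, 0, 0], "spin": 0.146}
    - {"dp": [0, 0, 0], "spin": 0}

```text
clock: 1.85
position: [0.4704, -0.4008, 0.4047]
ee_rot: [1.0, -0.002, -0.0, 0.0]
ft_force: [-0.7, -0.5, -0.5]
grip_width: -0.002
grasp_force: 0.0
```

```bash
cat > st.py <<'E'
from h import *
print(pose()[0],yaw(),pose()[1][:,2])
w=Cam("wrist"); w.save("w1")
print(w.find("stop_top"),w.find("stop_box"))
hsv=cv2.cvtColor(w.img,cv2.COLOR_BGR2HSV)
m=((hsv[...,1]>150)&((hsv[...,0]<8)|(hsv[...,0]>172))).astype(np.uint8)
n,l,st,ce=cv2.connectedComponentsWithStats(m); i=1+st[1:,4].argmax(); print(st[i],ce[i],w.onz(ce[i],.1))
E
python3 st.py
```

```text
[ 0.47043147 -0.40081836  0.40473618] -0.003984530530020279 [-1.6873943e-04 -3.3481859e-04 -9.9999993e-01]
[(0.71, [0.4708, -0.3967, 0.0986])] [(0.77, [0.4716, -0.3915, 0.0595])]
[ 294  174   40   42 1224] [313.71650327 194.47058824] [[ 0.46695586 -0.39520213  0.1       ]]
```

View pics/w1.png

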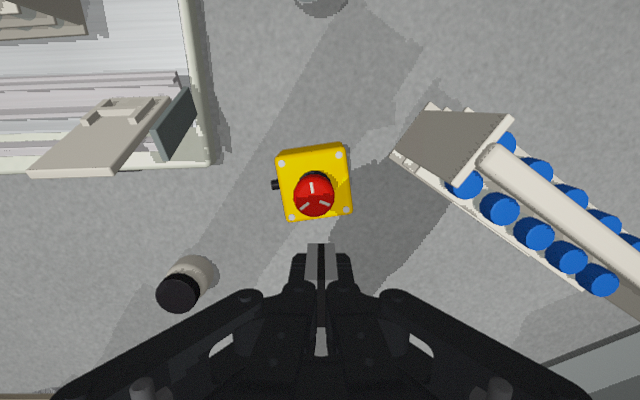

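The picture shows the red head at (314,194), about (0.468, -0.396) in the world. The plaque at (100,135) has its ribs outward. Now I'll press the stop.

Call:
arm_command:
  plan:
    - {"dp": [-2, -5, 45], "spin": 0}
    - {"dp": [0, 0, 45], "spin": 0}
    - {"dp": [0, 0, 30], "spin": 0}
    - {"dp": [0, 0, 8], "spin": 0}
    - {"dp": [0, 0, 7], "spin": 0}

```text
clock: 2.5
position: [0.4687, -0.3957, 0.2701]
ee_rot: [1.0, 0.0, -0.0, -0.0]
ft_force: [-2.6, 1.7, 4.5]
grip_width: 0.005
grasp_force: 2.1
```

Call:
arm_command:
  plan:
    - {"dp": [0, 0, 3], "spin": 0}
    - {"dp": [0, 0, 3], "spin": 0}
    - {"dp": [0, 0, 1], "spin": 0}
    - {"dp": [0, 0, 0], "spin": 0}
    - {"dp": [0, 0, 0], "spin": 0}

```text
clock: 3.0
position: [0.4691, -0.3959, 0.265]
ee_rot: [1.0, -0.0, 0.001, 0.001]
ft_force: [-3.8, 2.5, 6.0]
grip_width: -0.0
grasp_force: 2.9
```

Call:
arm_command:
  plan:
    - {"dp": [0, 0, 3], "spin": 0}
    - {"dp": [0, 0, 2], "spin": 0}
    - {"dp": [0, 0, 0], "spin": 0}
    - {"dp": [0, 0, 0], "spin": 0}

```text
clock: 3.4
position: [0.4696, -0.3963, 0.2631]
ee_rot: [1.0, -0.0, 0.002, 0.002]
ft_force: [-7.9, 6.4, 28.1]
grip_width: -0.006
grasp_force: 13.6
```

Call:
arm_command:
  plan:
    - {"dp": [0, 0, -20], "spin": 0}
    - {"dp": [0, 0, -45], "spin": 0}
    - {"dp": [0, 0, -45], "spin": 0}
    - {"dp": [0, 0, -45], "spin": 0}
    - {"dp": [0, 0, -45], "spin": 0}
  grip: -1

```text
clock: 3.9
position: [0.4684, -0.3953, 0.4617]
ee_rot: [1.0, -0.0, 0.001, 0.001]
ft_force: [1.1, 0.0, 0.2]
grip_width: 0.844
grasp_force: 0.0
```

Call:
arm_command:
  plan:
    - {"dp": [20, -42, 0], "spin": 0}
    - {"dp": [20, -42, 0], "spin": 0}
    - {"dp": [20, -42, 0], "spin": 0}
    - {"dp": [20, -42, 0], "spin": 0}
    - {"dp": [20, -42, 0], "spin": 0}

```text
clock: 4.4
position: [0.5694, -0.1838, 0.4598]
ee_rot: [1.0, -0.0, 0.002, 0.001]
ft_force: [1.0, -0.9, 0.4]
grip_width: 1.001
grasp_force: 0.0
```

Call:
arm_command:
  plan:
    - {"dp": [20, -42, 0], "spin": 0}
    - {"dp": [20, -42, 0], "spin": 0}
    - {"dp": [0, 0, 0], "spin": 0}
    - {"dp": [0, 0, 0], "spin": 0}

```text
clock: 4.8
position: [0.6094, -0.1002, 0.4592]
ee_rot: [1.0, 0.001, 0.001, 0.0]
ft_force: [-0.0, -0.5, 0.0]
grip_width: 0.999
grasp_force: 0.0
```

```bash
python3 - <<'E'
from h import *
print(pose()[0],yaw(),pose()[1][:,2])
w=Cam("wrist"); w.save("w2")
for t in ("tube_carrier","plaque1","bench_unit"): print(t,w.find(t))
s=Cam("side"); print(s.find("stop_top")); s.save("s2",(200,120,440,290),3)
E
```

```text
[ 0.60944704 -0.10023351  0.45916508] 0.001964076489171164 [ 2.58182101e-03 -3.07558326e-04 -9.99996620e-01]
tube_carrier [(0.89, [0.5076, -0.5009, 0.0379]), (0.8, [0.645, -0.0843, 0.1261])]
plaque1 [(0.91, [0.5378, -0.2303, 0.1008]), (0.88, [0.5189, 0.0729, 0.1134]), (0.79, [0.5114, 0.1591, 0.1216]), (0.2, [0.4379, 0.3658, 0.0039])]
bench_unit [(0.74, [0.6277, -0.0225, 0.0397]), (0.5, [0.4718, -0.3889, 0.0912])]
[(0.57, [0.528, -0.2319, 0.1145]), (0.49, [0.4701, -0.4018, 0.0895])]
```

View pics/w2.png

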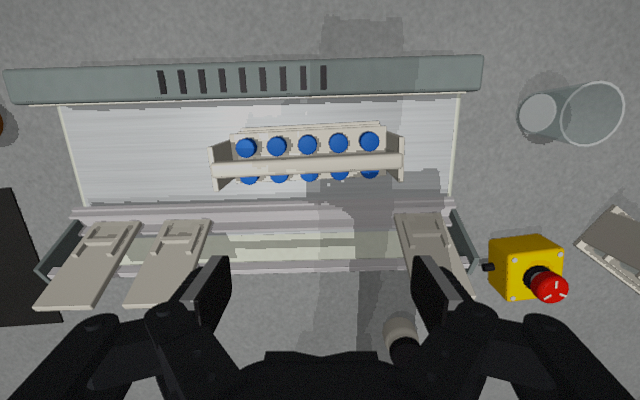

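View pics/s2.png

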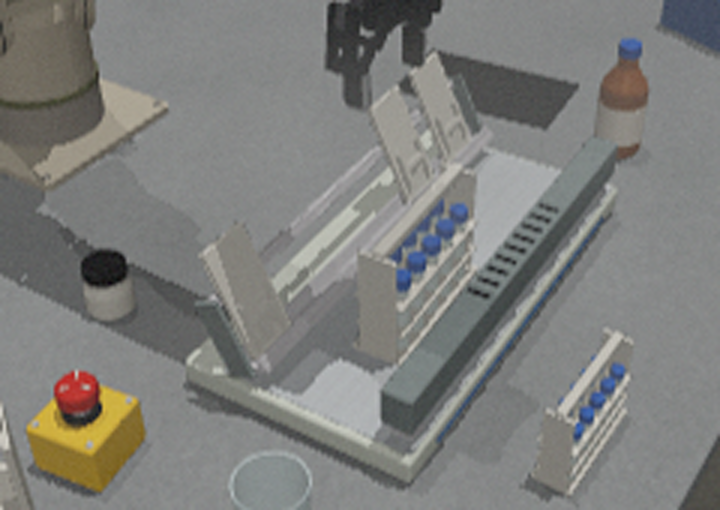

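```bash
python3 - <<'E'
import cv2,numpy as np
a=cv2.imread("pics/w1.png")[70:190,20:220]; b=cv2.imread("pics/w2.png")[195:315,380:500]; c=cv2.imread("pics/w2.png")[195:315,30:230]
r=lambda i:cv2.resize(i,None,fx=2.4,fy=2.4,interpolation=cv2.INTER_CUBIC)
o=np.vstack([np.hstack([r(a),r(b)]),np.hstack([r(c),r(b)*0])]);print(o.shape)
cv2.imwrite("pics/z3.png",cv2.convertScaleAbs(o,alpha=1.2))
E
```

```text
(576, 768, 3)
```

View pics/z3.png

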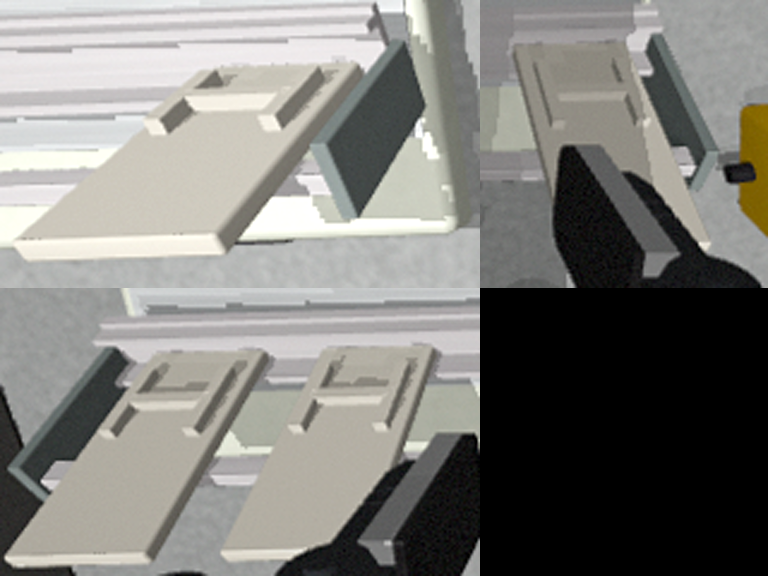

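All three plaques have ribs out, and the head appears latched. The carrier handle bar in w2 runs from about (212,170) to (402,160). Next is locating the handle and the mat.

```bash
python3 - <<'E'
from h import *
w=Cam("wrist")
P=w.onz([[212,163],[212,178],[403,152],[403,167]],.169); print(P.round(4)); a=P[:2].mean(0);b=P[2:].mean(0)
print("handle",((a+b)/2).round(4),np.linalg.norm(a-b),"yaw",-np.arctan2(*(a-b)[:2]))
# light bar top near edge and far edges
print(w.onz([[5,104],[480,90]],.102).round(4))
for c in ("scene","side"):
    s=Cam(c); g=cv2.cvtColor(s.img,cv2.COLOR_BGR2HSV)[...,2]
    q=s.px([[.475,.4,.003]])[0].astype(int); m=np.zeros((402,642),np.uint8); im=s.img.copy()
    cv2.floodFill(im,m,tuple(int(v) for v in q),(0,0,255),(6,6,6),(6,6,6),4|cv2.FLOODFILL_FIXED_RANGE)
    cs,_=cv2.findContours(m[1:-1,1:-1],cv2.RETR_EXTERNAL,cv2.CHAIN_APPROX_NONE); k=max(cs,key=cv2.contourArea)
    W=s.onz(k[:,0],.003)[:,:2].astype(np.float32); print(c,q,len(k),cv2.minAreaRect(W), W.min(0),W.max(0))
E
```

```text
[[ 0.6378 -0.0122  0.169 ]
 [ 0.6249 -0.0108  0.169 ]
 [ 0.6465 -0.1726  0.169 ]
 [ 0.6338 -0.1736  0.169 ]]
handle [ 0.6358 -0.0923  0.169 ] 0.16186126451049768 yaw 0.05471507115534814
[[ 0.6864  0.2135  0.102 ]
 [ 0.698  -0.2622  0.102 ]]
scene [395 124] 12 ((0.47974440455436707, 0.39906999468803406), (0.020881930366158485, 0.013191879726946354), 15.142705917358398) [0.46851984 0.39278963] [0.48919958 0.4081643 ]
side [366 149] 116 ((0.47844651341438293, 0.3962821662425995), (0.18049520254135132, 0.12517884373664856), 4.996025085449219) [0.38458836 0.33408076] [0.57138693 0.46605784]
```

```bash
python3 - <<'E'
from h import *
print(np.round(manip.get_obs()["joint_pos"],3))
E
```

```text
[ 0.346  0.314 -0.327  1.386  0.1    1.458 -1.55 ]
```

Plan: grip the carrier's handle at yaw about 1.63 rad. For the plaques, I'll grip them by their side edges, spin them half a turn and pivot each one back into the rack.

Call:
arm_command:
  plan:
    - {"dp": [27, -8, 0], "spin": -0.148}
    - {"dp": [0, 0, 0], "spin": -0.148}
    - {"dp": [0, 0, 0], "spin": -0.148}
    - {"dp": [0, 0, 0], "spin": -0.148}
    - {"dp": [0, 0, 0], "spin": -0.148}

```text
clock: 5.75
position: [0.636, -0.0939, 0.4577]
ee_rot: [0.931, 0.364, -0.0, 0.0]
ft_force: [1.2, -0.3, 0.9]
grip_width: 0.998
grasp_force: 0.0
```

Call:
arm_command:
  plan:
    - {"dp": [0, 0, 0], "spin": -0.148}
    - {"dp": [0, 0, 0], "spin": -0.148}
    - {"dp": [0, 0, 0], "spin": -0.148}
    - {"dp": [0, 0, 0], "spin": -0.148}
    - {"dp": [0, 0, 0], "spin": -0.148}

```text
clock: 6.25
position: [0.6359, -0.094, 0.4577]
ee_rot: [0.737, 0.676, -0.0, 0.0]
ft_force: [-0.2, 0.0, -0.1]
grip_width: 1.007
grasp_force: 0.0
```

Call:
arm_command:
  plan:
    - {"dp": [0, 0, 0], "spin": -0.148}
    - {"dp": [0, 0, 0], "spin": 0}
    - {"dp": [0, 0, 0], "spin": 0}

```text
clock: 6.55
position: [0.636, -0.094, 0.4577]
ee_rot: [0.689, 0.725, 0.0, -0.0]
ft_force: [-0.3, -0.5, 0.3]
grip_width: 1.001
grasp_force: 0.0
```

```bash
python3 - <<'E'
from h import *
print(pose()[0],yaw(),pose()[1][:,2])
w=Cam("wrist"); print(w.find("tube_carrier")); w.save("w4"); print(go([.636,-.092,.317]))
print(Cam("scene").find("tube_carrier"))
E
```

```text
[ 0.63596512 -0.09395821  0.45766717] 1.6220171352169044 [-2.62494936e-05  3.60222255e-05 -9.99999999e-01]
[(0.79, [0.8309, -0.1335, 0.0526]), (0.66, [0.6363, -0.0785, 0.1307])]
[1.800e+00 1.000e-01 1.407e+02]
[(0.97, [0.4724, -0.6051, 0.0952]), (0.8, [0.6465, -0.0957, 0.1029])]
```

View pics/w4.png

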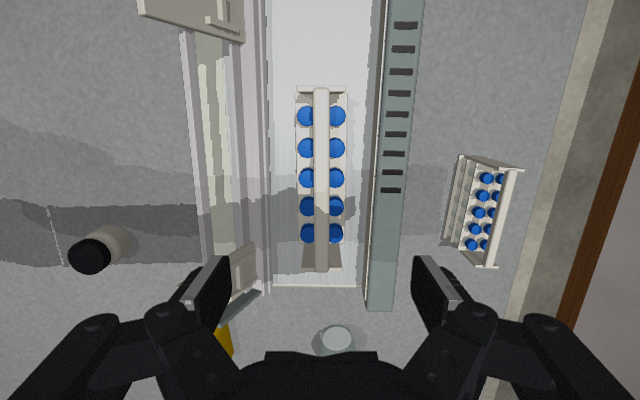

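The handle is straight in line, with the bar vertical at column 320 and rows 90 to 272. Now I'll grasp it.

Call:
arm_command:
  plan:
    - {"dp": [2, 0, 45], "spin": 0}
    - {"dp": [0, 0, 45], "spin": 0}
    - {"dp": [0, 0, 35], "spin": 0}
    - {"dp": [0, 0, 15], "spin": 0}
    - {"dp": [0, 0, 0], "spin": 0}

```text
clock: 7.25
position: [0.6355, -0.0918, 0.3161]
ee_rot: [0.687, 0.726, -0.001, -0.001]
ft_force: [-0.3, -0.3, 0.5]
grip_width: 1.001
grasp_force: 0.0
```

Call:
arm_command:
  plan:
    - {"dp": [0, 0, 0], "spin": 0}
    - {"dp": [0, 0, 0], "spin": 0}
    - {"dp": [0, 0, 0], "spin": 0}
    - {"dp": [0, 0, 0], "spin": 0}
    - {"dp": [0, 0, 0], "spin": 0}
  grip: 1
  newtons: 70

```text
clock: 7.75
position: [0.6361, -0.0917, 0.3184]
ee_rot: [0.687, 0.727, 0.0, 0.001]
ft_force: [3.1, 0.5, 18.1]
grip_width: 0.151
grasp_force: 61.1
```

Call:
arm_command:
  plan:
    - {"dp": [0, 0, 0], "spin": 0}
    - {"dp": [0, 0, 0], "spin": 0}
    - {"dp": [0, 0, -5], "spin": 0}
    - {"dp": [0, 0, -15], "spin": 0}
    - {"dp": [0, 0, -20], "spin": 0}

```text
clock: 8.25
position: [0.6354, -0.0917, 0.3575]
ee_rot: [0.687, 0.727, -0.001, -0.001]
ft_force: [0.3, -0.5, -3.5]
grip_width: 0.146
grasp_force: 68.8
```

Call:
arm_command:
  plan:
    - {"dp": [0, 0, -35], "spin": 0}
    - {"dp": [0, 0, -35], "spin": 0}
    - {"dp": [0, 0, -35], "spin": 0}
    - {"dp": [0, 0, -35], "spin": 0}
    - {"dp": [0, 0, 0], "spin": 0}

```text
clock: 8.75
position: [0.6358, -0.0911, 0.504]
ee_rot: [0.687, 0.727, 0.002, 0.003]
ft_force: [-0.4, 0.1, -1.7]
grip_width: 0.145
grasp_force: 68.8
```

```bash
python3 - <<'E'
from h import *
for c in ("scene","side"):
    s=Cam(c); s.img=cv2.imread(f"pics/{c}0.png"); g=s.img.max(2); q=s.px([[.475,.4,.003]])[0].astype(int)
    x0,y0=q-60; G=cv2.resize(g,None,fx=1,fy=1)
    m=(g<45).astype(np.uint8); n,l=cv2.connectedComponents(m); print(c,q,g[q[1],q[0]],n)
    M=(l==l[q[1],q[0]]).astype(np.uint8) if m[q[1],q[0]] else m*0
    cs,_=cv2.findContours(M,cv2.RETR_EXTERNAL,cv2.CHAIN_APPROX_NONE)
    if cs:
        k=max(cs,key=cv2.contourArea); W=s.onz(k[:,0],.003)[:,:2].astype(np.float32)
        print(len(k),cv2.minAreaRect(W)); a=cv2.approxPolyDP(W,.012,True)[:,0]; print(a.round(3).tolist())
o=manip.get_obs(); print(o["position"],yaw(),np.round(o["joint_pos"],2))
E
```

```text
scene [395 124] 26 39
126 ((0.45475614070892334, 0.39968499541282654), (0.2210177779197693, 0.12164321541786194), 5.135900497436523)
[[0.3400000035762787, 0.4440000057220459], [0.3499999940395355, 0.3310000002384186], [0.5699999928474426, 0.3529999852180481], [0.5580000281333923, 0.46799999475479126]]
side [366 149] 87 121
[ 0.63573657 -0.09151507  0.49837451] 1.627014284340371 [ 0.47  0.4  -0.57  1.23  0.21  1.57 -0.  ]
```

Call:
arm_command:
  plan:
    - {"dp": [40, -12, 0], "spin": 0}
    - {"dp": [40, -12, 0], "spin": 0}
    - {"dp": [40, -12, 0], "spin": 0}
    - {"dp": [40, -12, 0], "spin": 0}
    - {"dp": [40, -12, 0], "spin": 0}

```text
clock: 9.35
position: [0.5637, 0.1058, 0.496]
ee_rot: [0.687, 0.727, -0.001, -0.001]
ft_force: [0.5, 0.9, -3.8]
grip_width: 0.149
grasp_force: 68.8
```

Call:
arm_command:
  plan:
    - {"dp": [40, -12, 0], "spin": 0}
    - {"dp": [40, -12, 0], "spin": 0}
    - {"dp": [40, -12, 0], "spin": 0}
    - {"dp": [40, -12, 0], "spin": 0}
    - {"dp": [40, -12, 0], "spin": 0}

```text
clock: 9.85
position: [0.4927, 0.302, 0.4961]
ee_rot: [0.687, 0.727, -0.001, -0.0]
ft_force: [1.2, -0.2, -2.6]
grip_width: 0.147
grasp_force: 68.8
```

Call:
arm_command:
  plan:
    - {"dp": [40, -12, 0], "spin": 0}
    - {"dp": [40, -12, 0], "spin": 0}
    - {"dp": [20, -9, 0], "spin": 0}
    - {"dp": [0, 0, 0], "spin": -0.146}
    - {"dp": [0, 0, 0], "spin": -0.146}

```text
clock: 10.35
position: [0.4542, 0.3997, 0.4958]
ee_rot: [0.571, 0.821, -0.002, -0.0]
ft_force: [0.7, -1.6, -3.6]
grip_width: 0.147
grasp_force: 68.8
```

Call:
arm_command:
  plan:
    - {"dp": [0, 0, 0], "spin": -0.146}
    - {"dp": [0, 0, 0], "spin": -0.146}
    - {"dp": [0, 0, 0], "spin": -0.146}
    - {"dp": [0, 0, 0], "spin": -0.146}
    - {"dp": [0, 0, 0], "spin": -0.146}

```text
clock: 10.85
position: [0.4551, 0.3986, 0.4959]
ee_rot: [0.241, 0.971, -0.001, -0.001]
ft_force: [-0.5, 0.7, -2.6]
grip_width: 0.151
grasp_force: 68.8
```

Call:
arm_command:
  plan:
    - {"dp": [0, 0, 0], "spin": -0.146}
    - {"dp": [0, 0, 0], "spin": -0.146}
    - {"dp": [0, 0, 0], "spin": -0.146}
    - {"dp": [0, 0, 0], "spin": -0.146}
    - {"dp": [0, 0, 0], "spin": 0}

```text
clock: 11.35
position: [0.4552, 0.3986, 0.496]
ee_rot: [-0.047, 0.999, -0.001, -0.001]
ft_force: [-0.3, -1.1, -2.3]
grip_width: 0.151
grasp_force: 68.8
```

```bash
python3 - <<'E'
from h import *
print(pose()[0],yaw(),np.round(manip.get_obs()["joint_pos"],2)); print(go([.4545,.3995,.287]))
w=Cam("wrist"); w.save("w5")
E
```

```text
[0.45520038 0.39859557 0.49603604] -3.0477376172624413 [-0.02  0.45 -1.1   1.32  0.4   1.6   0.6 ]
[1.00e-01 1.30e+00 2.09e+02]
```

View pics/w5.png

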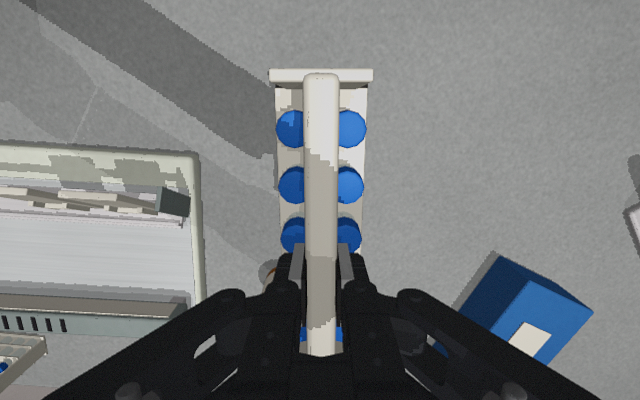

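The carrier is in line over the mat, which it hides from this view. Lowering it now.

Call:
arm_command:
  plan:
    - {"dp": [0, 1, 45], "spin": 0}
    - {"dp": [0, 0, 45], "spin": 0}
    - {"dp": [0, 0, 45], "spin": 0}
    - {"dp": [0, 0, 40], "spin": 0}
    - {"dp": [0, 0, 20], "spin": 0}

```text
clock: 11.9
position: [0.4544, 0.3985, 0.2982]
ee_rot: [-0.043, 0.999, -0.002, -0.002]
ft_force: [0.1, -0.2, -2.6]
grip_width: 0.147
grasp_force: 68.8
```

Call:
arm_command:
  plan:
    - {"dp": [0, 0, 8], "spin": 0}
    - {"dp": [0, 0, 5], "spin": 0}
    - {"dp": [0, 0, 3], "spin": 0}
    - {"dp": [0, 0, 2], "spin": 0}
    - {"dp": [0, 0, 0], "spin": 0}

```text
clock: 12.4
position: [0.4552, 0.4002, 0.2856]
ee_rot: [-0.045, 0.999, 0.0, 0.001]
ft_force: [-0.2, 0.7, -2.4]
grip_width: 0.149
grasp_force: 68.9
```

Call:
arm_command:
  plan:
    - {"dp": [0, 0, 2], "spin": 0}
    - {"dp": [0, 0, 1], "spin": 0}
    - {"dp": [0, 0, 0], "spin": 0}

```text
clock: 12.7
position: [0.455, 0.4009, 0.2855]
ee_rot: [-0.046, 0.999, 0.001, 0.002]
ft_force: [-7.3, -8.2, 25.2]
grip_width: 0.146
grasp_force: 72.7
```

Call:
arm_command:
  plan:
    - {"dp": [0, 0, -2], "spin": 0}
    - {"dp": [0, 0, 0], "spin": 0}

```text
clock: 12.9
position: [0.4552, 0.4004, 0.2855]
ee_rot: [-0.045, 0.999, 0.001, 0.001]
ft_force: [-1.6, -2.3, 10.2]
grip_width: 0.147
grasp_force: 70.8
```

Call:
arm_command:
  plan:
    - {"dp": [0, 0, 0], "spin": 0}
    - {"dp": [0, 0, 0], "spin": 0}
    - {"dp": [0, 0, 0], "spin": 0}
    - {"dp": [0, 0, 0], "spin": 0}
    - {"dp": [0, 0, -5], "spin": 0}
  grip: -1
  newtons: 30

```text
clock: 13.4
position: [0.455, 0.3997, 0.2882]
ee_rot: [-0.046, 0.999, -0.0, -0.0]
ft_force: [0.6, -0.2, 0.1]
grip_width: 0.972
grasp_force: 0.0
```

Call:
arm_command:
  plan:
    - {"dp": [0, 0, -40], "spin": 0}
    - {"dp": [0, 0, -45], "spin": 0}
    - {"dp": [0, 0, -45], "spin": 0}
    - {"dp": [0, 0, -45], "spin": 0}
    - {"dp": [0, 0, -10], "spin": 0}

```text
clock: 13.9
position: [0.4545, 0.4007, 0.4793]
ee_rot: [-0.046, 0.999, 0.002, 0.003]
ft_force: [-0.6, -0.5, -1.0]
grip_width: 0.999
grasp_force: 0.0
```

```bash
python3 - <<'E'
from h import *
print(pose()[0],yaw(),np.round(manip.get_obs()["joint_pos"],2))
w=Cam("wrist"); w.save("w6"); print(w.find("tube_carrier"),w.find("mat"))
E
```

```text
[0.45450416 0.40074827 0.47934617] -3.05007845518057 [-0.02  0.46 -1.1   1.36  0.41  1.56  0.59]
[(0.96, [0.8316, -0.0746, 0.0268]), (0.95, [0.4442, 0.402, 0.096]), (0.4, [0.4965, 0.1709, 0.141])] [(0.58, [0.4294, 0.376, 0.0019])]
```

View pics/w6.png

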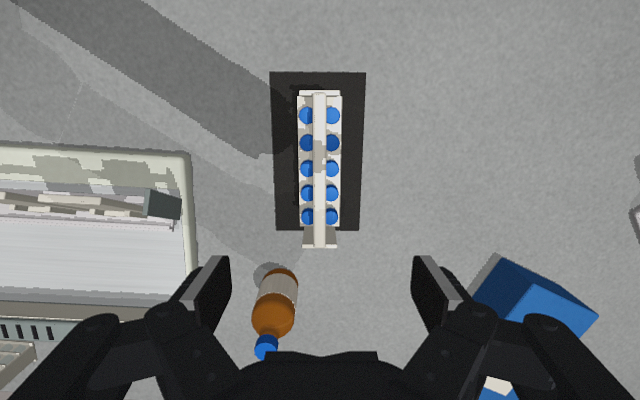

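The carrier stands on the mat, whose corners are at (270,72), (366,72), (358,230) and (276,230). I'll check the margins numerically.

```bash
python3 - <<'E'
from h import *
w=Cam("wrist")
M=w.onz([[270,72],[366,72],[358,230],[276,230]],.003); print(M.round(3)[:,:2].tolist(),M.mean(0))
H=w.onz([[319,93],[319,245]],.135); print(H.round(3)[:,:2].tolist(),H.mean(0))
u=(M[0]+M[1]-M[2]-M[3])/2; u/=np.linalg.norm(u); print("offset along",(H.mean(0)-M.mean(0))@u, "across",np.cross(u,H.mean(0)-M.mean(0))[2])
E
```

```text
[[0.344, 0.322], [0.333, 0.448], [0.557, 0.466], [0.569, 0.341]] [0.45063961 0.39439078 0.003     ]
[[0.369, 0.39], [0.525, 0.404]] [0.44703374 0.39683763 0.135     ]
offset along 0.0033948650444240768 across -0.002732082265314753
```

The carrier is centred on the mat to about 3 mm. Moving on to the plaques.

Call:
arm_command:
  plan:
    - {"dp": [-10, -48, 0], "spin": 0.035}
    - {"dp": [-10, -48, 0], "spin": 0.035}
    - {"dp": [-10, -48, 0], "spin": 0}
    - {"dp": [-10, -48, 0], "spin": 0}
    - {"dp": [-10, -48, 10], "spin": 0}

```text
clock: 14.6
position: [0.5152, 0.1601, 0.4627]
ee_rot: [-0.01, 1.0, -0.0, -0.0]
ft_force: [1.3, 0.6, -0.8]
grip_width: 1.0
grasp_force: 0.0
```

Call:
arm_command:
  plan:
    - {"dp": [-10, -48, 10], "spin": 0}
    - {"dp": [0, 0, 10], "spin": 0}
    - {"dp": [0, 0, 0], "spin": 0}
    - {"dp": [0, 0, 0], "spin": 0}

```text
clock: 15.0
position: [0.5256, 0.1156, 0.443]
ee_rot: [-0.011, 1.0, 0.0, -0.001]
ft_force: [-0.8, 1.4, 0.2]
grip_width: 0.996
grasp_force: 0.0
```

```bash
python3 - <<'E'
from h import *
print(pose()[0],yaw(),pose()[1][:,2],np.round(manip.get_obs()["joint_pos"],2))
w=Cam("wrist"); w.save("w7"); print(w.find("plaque1"))
E
```

```text
[0.52562057 0.11562563 0.4430309 ] -3.1188624692127886 [-1.60969727e-03  4.57654695e-04 -9.99998600e-01] [ 0.62  0.28 -1.08  1.59  0.24  1.43  1.11]
[(0.82, [0.5409, -0.1991, 0.0946]), (0.7, [0.5057, 0.0669, 0.1347]), (0.69, [0.5041, 0.1584, 0.1424])]
```

View pics/w7.png

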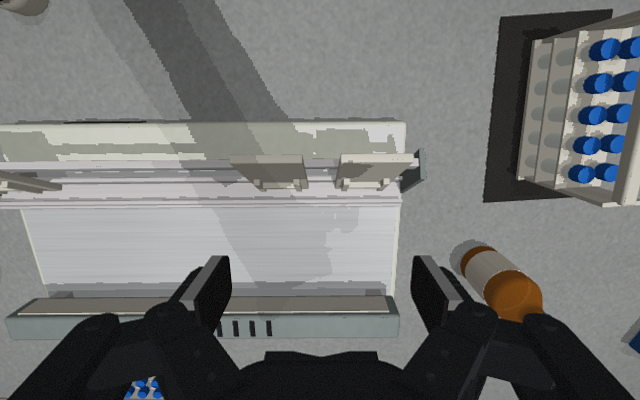

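The plaque top edges are at about (230–308,155) and (335–420,153) in this picture. I'll fit the plaque model to the image edges numerically.

```bash
cat > fit.py <<'E'
from h import *
from scipy.optimize import differential_evolution
U=np.array([-.4226,0,.9063]);N=np.array([.9063,0,.4226])
def model(x,y,yaw,smooth=False):
    """outer face + top edge outlines, foot=(x,y,.054)"""
    c,s=np.cos(yaw),np.sin(yaw);Rz=np.array([[c,-s,0],[s,c,0],[0,0,1]])
    P=lambda u,v,n:np.array([x,y,.054])+Rz@(U*u+N*n+np.array([0,v,0]))
    segs=[((120,-30,4),(120,30,4)),((120,-30,-4),(120,30,-4)),((120,-30,4),(120,-30,-4)),((120,30,4),(120,30,-4)),((15,-30,4),(120,-30,4)),((15,30,4),(120,30,4))]
    t=np.linspace(0,1,40)[:,None]
    return np.vstack([P(*a)*(1-t)+P(*b)*t for a,b in segs])
def fit(w,x,y,yaw=.024,r=.02):
    g=cv2.GaussianBlur(cv2.cvtColor(w.img,cv2.COLOR_BGR2GRAY),(3,3),0)
    D=cv2.distanceTransform(255-cv2.Canny(g,25,60),cv2.DIST_L2,3).clip(0,8)
    def cost(p):
        q=w.px(model(p[0],p[1],yaw+p[2])).astype(np.float32)
        return cv2.remap(D,q[None,:,0].copy(),q[None,:,1].copy(),cv2.INTER_LINEAR,borderValue=8).mean()
    s=differential_evolution(cost,[(x-r,x+r),(y-r,y+r),(-.04,.04)],seed=0,tol=1e-6)
    return s.x[:2].round(4),round(yaw+s.x[2],4),round(s.fun,3)
E
python3 - <<'E'
from fit import *
w=Cam("wrist"); print(fit(w,.545,.069),fit(w,.542,.157))
# from w2 picture
p=np.array([0.60944704,-0.10023351,0.45916508])
R=np.array([[np.cos(.002),np.sin(.002),0.00258],[np.sin(.002),-np.cos(.002),-.0003],[0,0,-1]]); R[2,0]=.00258
T=np.array(viewer.camera_params("wrist")["T_tool_cam"]); w.img=cv2.imread("pics/w2.png"); w.Rwc=R@T[:3,:3]; w.o=p+R@T[:3,3]
print(fit(w,.545,.069),fit(w,.542,.157),fit(w,.552,-.23))
E
```

```text
(array([0.5646, 0.0889]), np.float64(-0.016), np.float64(5.424)) (array([0.5608, 0.1769]), np.float64(-0.016), np.float64(5.39))
(array([0.5257, 0.0694]), np.float64(0.0584), np.float64(8.0)) (array([0.5227, 0.1574]), np.float64(0.0584), np.float64(8.0)) (array([ 0.5327, -0.2296]), np.float64(0.0584), np.float64(8.0))
```

```bash
python3 - <<'E'
from fit import *
w=Cam("wrist"); print(w.o,w.f,w.c); print(w.px(model(.545,.069,.024))[::40].round(0).tolist())
g=cv2.cvtColor(w.img,cv2.COLOR_BGR2GRAY); c=cv2.Canny(g,25,60); print(c.mean(), w.onz([[230,155],[308,155],[335,153],[420,153]],.163).round(4)[:,:2].tolist())
E
```

```text
[0.44982976 0.11339921 0.41299715] 308.5620226090265 [320.70206903 200.75349488]
[[398.0, 232.0], [399.0, 253.0], [398.0, 232.0], [243.0, 233.0], [936.0, 161.0], [-296.0, 162.0]]
19.18875 [[0.4903, 0.0411], [0.4888, 0.1043], [0.4867, 0.1262], [0.4851, 0.195]]
```

```bash
sed -i 's/Rz@(U\*u+N\*n+np.array(\[0,v,0\]))/Rz@(U*u+N*n+np.array([0,v,0]))*1e-3/' fit.py
python3 - <<'E'
from fit import *
w=Cam("wrist"); print(fit(w,.545,.069),fit(w,.542,.157))
p=np.array([0.60944704,-0.10023351,0.45916508])
R=np.array([[np.cos(.002),np.sin(.002),0.00258],[np.sin(.002),-np.cos(.002),-.0003],[0,0,-1]]); R[2,0]=.00258
T=np.array(viewer.camera_params("wrist")["T_tool_cam"]); w.img=cv2.imread("pics/w2.png"); w.Rwc=R@T[:3,:3]; w.o=p+R@T[:3,3]
print(fit(w,.545,.069),fit(w,.542,.157),fit(w,.552,-.23))
E
```

```text
(array([0.5425, 0.0724]), np.float64(0.0454), np.float64(0.491)) (array([0.5394, 0.161 ]), np.float64(0.0231), np.float64(0.785))
(array([0.5448, 0.0716]), np.float64(0.0565), np.float64(0.966)) (array([0.5412, 0.1623]), np.float64(0.0403), np.float64(0.388)) (array([ 0.5652, -0.2161]), np.float64(0.0294), np.float64(1.66))
```

Call:
arm_command:
  plan:
    - {"dp": [13, 23, 0], "spin": 0}
    - {"dp": [13, 23, 0], "spin": 0}
    - {"dp": [0, 0, 40], "spin": 0}
    - {"dp": [0, 0, 40], "spin": 0}
    - {"dp": [0, 0, 20], "spin": 0}
  grip: -0.7
  newtons: 40

```text
clock: 15.75
position: [0.4982, 0.1603, 0.3411]
ee_rot: [-0.011, 1.0, -0.001, -0.001]
ft_force: [0.1, -0.5, 0.8]
grip_width: 0.852
grasp_force: 0.0
```

```bash
python3 - <<'E'
from h import *
print(go([.498,.1615,.298]),manip.get_obs()["grip_width"],yaw())
E
```

```text
[ 0.1  1.3 43.1] 0.8518441444054843 -3.1191698353599957
```

Call:
arm_command:
  plan:
    - {"dp": [0, 1, 20], "spin": 0}
    - {"dp": [0, 0, 15], "spin": 0}
    - {"dp": [0, 0, 8], "spin": 0}
    - {"dp": [0, 0, 0], "spin": 0}

```text
clock: 16.15
position: [0.499, 0.1612, 0.3002]
ee_rot: [-0.011, 1.0, -0.0, -0.0]
ft_force: [0.6, -0.1, -0.2]
grip_width: 0.849
grasp_force: 0.0
```

Call:
arm_command:
  plan:
    - {"dp": [0, 0, 0], "spin": 0}
    - {"dp": [0, 0, 0], "spin": 0}
    - {"dp": [0, 0, 0], "spin": 0}
    - {"dp": [0, 0, 0], "spin": 0}
  grip: 1

```text
clock: 16.55
position: [0.4993, 0.1613, 0.3016]
ee_rot: [-0.011, 1.0, 0.0, 0.001]
ft_force: [-2.4, 0.1, 6.2]
grip_width: 0.693
grasp_force: 43.6
```

Call:
arm_command:
  plan:
    - {"dp": [0, 0, -5], "spin": 0}
    - {"dp": [0, 0, -15], "spin": 0}
    - {"dp": [0, 0, -30], "spin": 0}
    - {"dp": [0, 0, -40], "spin": 0}
    - {"dp": [0, 0, -40], "spin": 0}

```text
clock: 17.05
position: [0.4987, 0.1612, 0.4331]
ee_rot: [-0.011, 1.0, -0.0, 0.0]
ft_force: [1.9, -0.4, -0.5]
grip_width: 0.694
grasp_force: 43.4
```

Call:
arm_command:
  plan:
    - {"dp": [0, 0, -10], "spin": 0.1496}
    - {"dp": [0, 0, 0], "spin": 0.1496}
    - {"dp": [0, 0, 0], "spin": 0.1496}
    - {"dp": [0, 0, 0], "spin": 0.1496}
    - {"dp": [0, 0, 0], "spin": 0.1496}

```text
clock: 17.55
position: [0.4989, 0.1613, 0.4419]
ee_rot: [0.358, 0.934, 0.0, 0.0]
ft_force: [-0.7, 0.7, -0.6]
grip_width: 0.695
grasp_force: 43.4
```

Call:
arm_command:
  plan:
    - {"dp": [0, 0, 0], "spin": 0.1496}
    - {"dp": [0, 0, 0], "spin": 0.1496}
    - {"dp": [0, 0, 0], "spin": 0.1496}
    - {"dp": [0, 0, 0], "spin": 0.1496}
    - {"dp": [0, 0, 0], "spin": 0.1496}

```text
clock: 18.05
position: [0.4989, 0.1613, 0.4419]
ee_rot: [0.674, 0.738, 0.0, 0.0]
ft_force: [-0.8, -0.0, -0.2]
grip_width: 0.695
grasp_force: 43.4
```

Call:
arm_command:
  plan:
    - {"dp": [0, 0, 0], "spin": 0.1496}
    - {"dp": [0, 0, 0], "spin": 0.1496}
    - {"dp": [0, 0, 0], "spin": 0.1496}
    - {"dp": [0, 0, 0], "spin": 0.1496}
    - {"dp": [0, 0, 0], "spin": 0.1496}

```text
clock: 18.55
position: [0.4989, 0.1613, 0.4419]
ee_rot: [0.898, 0.441, 0.0, 0.0]
ft_force: [0.3, 0.1, -0.9]
grip_width: 0.692
grasp_force: 43.4
```

Call:
arm_command:
  plan:
    - {"dp": [0, 0, 0], "spin": 0.1496}
    - {"dp": [0, 0, 0], "spin": 0.1496}
    - {"dp": [0, 0, 0], "spin": 0.1496}
    - {"dp": [0, 0, 0], "spin": 0.1496}
    - {"dp": [0, 0, 0], "spin": 0.1496}

```text
clock: 19.05
position: [0.4989, 0.1613, 0.4419]
ee_rot: [0.997, 0.082, 0.0, -0.0]
ft_force: [-0.4, 0.0, 0.1]
grip_width: 0.688
grasp_force: 43.4
```

Call:
arm_command:
  plan:
    - {"dp": [0, 0, 0], "spin": 0.1496}
    - {"dp": [0, 0, 0], "spin": 0}
    - {"dp": [0, 0, 0], "spin": 0}

```text
clock: 19.35
position: [0.499, 0.1613, 0.4414]
ee_rot: [1.0, 0.013, 0.0, -0.0]
ft_force: [0.3, 0.6, -0.6]
grip_width: 0.695
grasp_force: 43.4
```

```bash
python3 - <<'E'
from h import *
print(pose()[0],yaw(),pose()[1][:,2],np.round(manip.get_obs()["joint_pos"],2))
w=Cam("wrist"); s=Cam("side"); a=w.img; q=s.px([[.5,.16,.2]])[0].astype(int); print(q)
b=cv2.resize(s.img[max(q[1]-70,0):q[1]+70,q[0]-90:q[0]+90],None,fx=2.2,fy=2.2)
a=cv2.resize(a,(400,250)); o=np.zeros((250+b.shape[0],400,3),np.uint8); o[:250]=a; o[250:,:b.shape[1]]=b[:,:400]; print(o.shape); cv2.imwrite("pics/m8.png",o)
E
```

```text
[0.49896745 0.16126587 0.44142833] 0.026118014133697163 [ 7.49318222e-04  1.62568684e-04 -9.99999706e-01] [ 0.28  0.16 -0.75  1.64  0.11  1.39 -2.02]
[343 131]
(558, 400, 3)
```

View pics/m8.png

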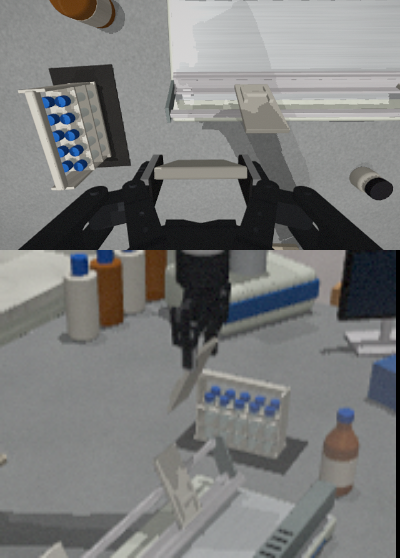

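The held plaque leans with its top towards +x, as expected. I'll lower its foot into the slot.

Call:
arm_command:
  plan:
    - {"dp": [42, 1, 0], "spin": 0}
    - {"dp": [41, 1, 0], "spin": 0}
    - {"dp": [0, 0, 45], "spin": 0}
    - {"dp": [0, 0, 45], "spin": 0}
    - {"dp": [0, 0, 30], "spin": 0}

```text
clock: 19.95
position: [0.5817, 0.1604, 0.3175]
ee_rot: [1.0, 0.012, -0.002, 0.0]
ft_force: [-0.7, -0.4, -1.5]
grip_width: 0.692
grasp_force: 43.5
```

Call:
arm_command:
  plan:
    - {"dp": [0, 0, 5], "spin": 0}
    - {"dp": [0, 0, 5], "spin": 0}
    - {"dp": [0, 0, 3], "spin": 0}
    - {"dp": [0, 0, 2], "spin": 0}
    - {"dp": [0, 0, 0], "spin": 0}

```text
clock: 20.45
position: [0.5824, 0.1609, 0.3067]
ee_rot: [1.0, 0.011, 0.001, -0.0]
ft_force: [-0.8, -0.7, -0.9]
grip_width: 0.693
grasp_force: 43.5
```

```bash
python3 - <<'E'
from h import *
print(go([.5818,.1615,.3044]),np.round(manip.get_obs()["ft_force"],1))
E
```

```text
[-0.6 -0.6  2.3] [-0.8 -0.7 -0.9]
```

Call:
arm_command:
  plan:
    - {"dp": [0, 0, 2], "spin": 0}
    - {"dp": [0, 0, 0], "spin": 0}

```text
clock: 20.65
position: [0.5826, 0.161, 0.3052]
ee_rot: [1.0, 0.011, 0.001, -0.0]
ft_force: [-0.9, 0.0, 6.5]
grip_width: 0.697
grasp_force: 44.3
```

Call:
arm_command:
  plan:
    - {"dp": [0, 0, 2], "spin": 0}
    - {"dp": [0, 0, 0], "spin": 0}

```text
clock: 20.85
position: [0.583, 0.1611, 0.3041]
ee_rot: [1.0, 0.01, 0.002, -0.0]
ft_force: [0.3, 0.2, 10.6]
grip_width: 0.696
grasp_force: 44.8
```

The foot touches the floor at the expected height. Now the pivot arc, with a lighter grip.

Call:
arm_command:
  plan:
    - {"dp": [-7, 0, -2], "spin": 0}
    - {"dp": [-7, 0, -2.5], "spin": 0}
    - {"dp": [-6, 0, -2], "spin": 0}
    - {"dp": [0, 0, 0], "spin": 0}
  newtons: 25

```text
clock: 21.25
position: [0.5625, 0.1605, 0.3097]
ee_rot: [1.0, 0.011, 0.002, -0.0]
ft_force: [5.9, 1.0, 4.1]
grip_width: 0.695
grasp_force: 44.8
```

Call:
arm_command:
  plan:
    - {"dp": [-9, 0, -1.5], "spin": 0}
    - {"dp": [-8, 0, -1], "spin": 0}
    - {"dp": [0, 0, 0], "spin": 0}

```text
clock: 21.55
position: [0.5455, 0.1603, 0.3122]
ee_rot: [1.0, 0.011, 0.002, -0.0]
ft_force: [3.6, 1.4, 4.8]
grip_width: 0.693
grasp_force: 46.6
```

Call:
arm_command:
  plan:
    - {"dp": [-9, 0, 0], "spin": 0}
    - {"dp": [-8, 0, 1], "spin": 0}
    - {"dp": [0, 0, 0], "spin": 0}

```text
clock: 21.85
position: [0.5282, 0.16, 0.3108]
ee_rot: [1.0, 0.011, 0.001, -0.0]
ft_force: [4.0, 1.3, 5.0]
grip_width: 0.694
grasp_force: 48.1
```

Forces are small and match a pivoting foot, so I'll continue.

Call:
arm_command:
  plan:
    - {"dp": [-9, 0, 2], "spin": 0}
    - {"dp": [-8, 0, 2], "spin": 0}
    - {"dp": [0, 0, 0], "spin": 0}

```text
clock: 22.15
position: [0.5109, 0.1596, 0.306]
ee_rot: [1.0, 0.011, 0.0, -0.0]
ft_force: [1.6, 1.3, 3.6]
grip_width: 0.69
grasp_force: 48.9
```

Call:
arm_command:
  plan:
    - {"dp": [-8, 0, 3], "spin": 0}
    - {"dp": [-8, 0, 3.5], "spin": 0}
    - {"dp": [0, 0, 0], "spin": 0}

```text
clock: 22.45
position: [0.4942, 0.1591, 0.2986]
ee_rot: [1.0, 0.011, -0.001, 0.0]
ft_force: [4.6, 1.4, -0.1]
grip_width: 0.694
grasp_force: 46.0
```

Call:
arm_command:
  plan:
    - {"dp": [-3, 0, 1], "spin": 0}
    - {"dp": [0, 0, 0], "spin": 0}

```text
clock: 22.65
position: [0.4919, 0.1589, 0.2978]
ee_rot: [1.0, 0.011, -0.0, 0.0]
ft_force: [4.0, 0.4, -0.8]
grip_width: 0.692
grasp_force: 45.4
```

Call:
arm_command:
  plan:
    - {"dp": [0, 0, 0], "spin": 0}
    - {"dp": [0, 0, 0], "spin": 0}
    - {"dp": [0, 0, 0], "spin": 0}
    - {"dp": [0, 0, -10], "spin": 0}
    - {"dp": [0, 0, -30], "spin": 0}
  grip: -0.7
  newtons: 40

```text
clock: 23.15
position: [0.4914, 0.1585, 0.337]
ee_rot: [1.0, 0.011, -0.002, 0.0]
ft_force: [-0.0, -0.1, 0.4]
grip_width: 0.855
grasp_force: 0.0
```

Call:
arm_command:
  plan:
    - {"dp": [0, 0, -40], "spin": 0}
    - {"dp": [0, 0, -40], "spin": 0}
    - {"dp": [10, 40, -30], "spin": 0}
    - {"dp": [0, 0, 0], "spin": 0}
    - {"dp": [0, 0, 0], "spin": 0}

```text
clock: 23.65
position: [0.503, 0.1192, 0.4486]
ee_rot: [1.0, 0.01, 0.001, 0.0]
ft_force: [-0.0, 0.8, -0.4]
grip_width: 0.853
grasp_force: 0.0
```

```bash
python3 - <<'E'
from fit import *
print(pose()[0],yaw(),pose()[1][:,2])
w=Cam("wrist"); print(fit(w,.541,.16,r=.015),fit(w,.5435,.072,r=.015)); 
q=w.px(np.vstack([model(.5403,.160,.03),model(.5435,.072,.03)])); print(q.min(0),q.max(0)); w.save("w9",(60,60,480,340),1.9)
E
```

```text
[0.50295234 0.11920656 0.44855136] 0.019122489161588704 [ 1.34182998e-03 -3.32790304e-05 -9.99999099e-01]
(array([0.5407, 0.1594]), np.float64(0.0535), np.float64(0.687)) (array([0.5434, 0.0716]), np.float64(0.023), np.float64(0.432))
[239.39399714 141.3678075 ] [410.81732629 214.53954969]
```

View pics/w9.png

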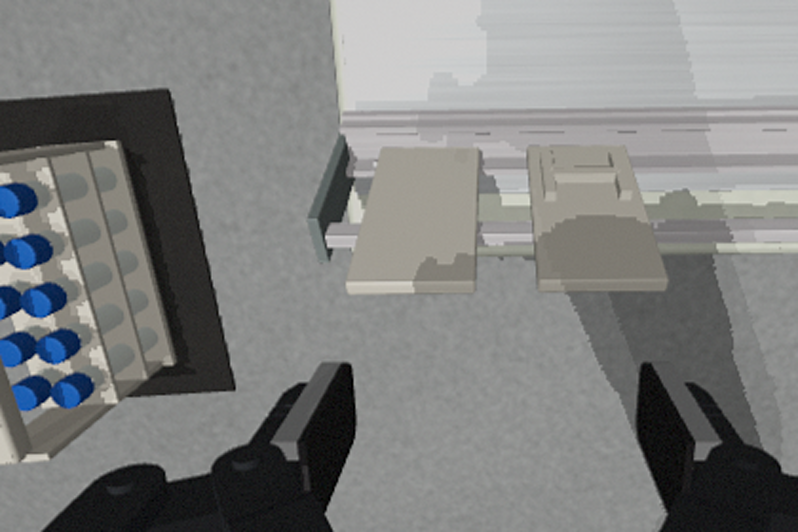

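Plaque A is seated with its smooth face out, at (415,220) in the crop. The next plaque, B at (590,220), still shows its ribs. Repeating the sequence for B.

Call:
arm_command:
  plan:
    - {"dp": [-3, 47.5, 0], "spin": -0.008}
    - {"dp": [0, 0, 40], "spin": 0}
    - {"dp": [0, 0, 40], "spin": 0}
    - {"dp": [0, 0, 20], "spin": 0}
    - {"dp": [0, 0, 0], "spin": 0}

```text
clock: 24.2
position: [0.4993, 0.0729, 0.3443]
ee_rot: [1.0, 0.015, -0.003, -0.0]
ft_force: [0.1, 0.7, 0.6]
grip_width: 0.847
grasp_force: 0.0
```

```bash
python3 - <<'E'
from h import *
print(go([.5005,.0716,.300]),manip.get_obs()["grip_width"],yaw())
E
```

```text
[ 1.4  1.4 44.3] 0.8468139024075112 0.03083576682760246
```

Call:
arm_command:
  plan:
    - {"dp": [1, 1.5, 20], "spin": 0}
    - {"dp": [0, 0, 15], "spin": 0}
    - {"dp": [0, 0, 9], "spin": 0}
    - {"dp": [0, 0, 0], "spin": 0}

```text
clock: 24.6
position: [0.5015, 0.0711, 0.3029]
ee_rot: [1.0, 0.015, -0.001, -0.0]
ft_force: [-0.3, 0.0, 0.0]
grip_width: 0.85
grasp_force: 0.0
```

Call:
arm_command:
  plan:
    - {"dp": [0, 0, 0], "spin": 0}
    - {"dp": [0, 0, 0], "spin": 0}
    - {"dp": [0, 0, 0], "spin": 0}
    - {"dp": [0, 0, 0], "spin": 0}
  grip: 1

```text
clock: 25.0
position: [0.502, 0.0711, 0.3044]
ee_rot: [1.0, 0.015, 0.0, 0.0]
ft_force: [-2.8, -0.9, 5.8]
grip_width: 0.693
grasp_force: 43.5
```

Call:
arm_command:
  plan:
    - {"dp": [0, 0, -5], "spin": 0}
    - {"dp": [0, 0, -15], "spin": 0}
    - {"dp": [0, 0, -35], "spin": 0}
    - {"dp": [0, 0, -45], "spin": 0}
    - {"dp": [0, 0, -45], "spin": 0}

```text
clock: 25.5
position: [0.5014, 0.071, 0.4513]
ee_rot: [1.0, 0.015, 0.0, -0.0]
ft_force: [1.6, 0.4, 0.4]
grip_width: 0.69
grasp_force: 43.4
```

Call:
arm_command:
  plan:
    - {"dp": [0, 0, 0], "spin": -0.1496}
    - {"dp": [0, 0, 0], "spin": -0.1496}
    - {"dp": [0, 0, 0], "spin": -0.1496}
    - {"dp": [0, 0, 0], "spin": -0.1496}
    - {"dp": [0, 0, 0], "spin": -0.1496}

```text
clock: 26.0
position: [0.5017, 0.071, 0.4498]
ee_rot: [0.924, 0.382, 0.0, 0.0]
ft_force: [0.3, -0.4, -0.2]
grip_width: 0.694
grasp_force: 43.4
```

Call:
arm_command:
  plan:
    - {"dp": [0, 0, 0], "spin": -0.1496}
    - {"dp": [0, 0, 0], "spin": -0.1496}
    - {"dp": [0, 0, 0], "spin": -0.1496}
    - {"dp": [0, 0, 0], "spin": -0.1496}
    - {"dp": [0, 0, 0], "spin": -0.1496}

```text
clock: 26.5
position: [0.5017, 0.071, 0.4498]
ee_rot: [0.721, 0.693, 0.0, 0.0]
ft_force: [0.0, 0.2, -1.0]
grip_width: 0.692
grasp_force: 43.4
```

Call:
arm_command:
  plan:
    - {"dp": [0, 0, 0], "spin": -0.1496}
    - {"dp": [0, 0, 0], "spin": -0.1496}
    - {"dp": [0, 0, 0], "spin": -0.1496}
    - {"dp": [0, 0, 0], "spin": -0.1496}
    - {"dp": [0, 0, 0], "spin": -0.1496}

```text
clock: 27.0
position: [0.5017, 0.071, 0.4498]
ee_rot: [0.418, 0.909, 0.0, 0.001]
ft_force: [-0.7, -0.4, -0.4]
grip_width: 0.695
grasp_force: 43.4
```

Call:
arm_command:
  plan:
    - {"dp": [0, 0, 0], "spin": -0.1496}
    - {"dp": [0, 0, 0], "spin": -0.1496}
    - {"dp": [0, 0, 0], "spin": -0.1496}
    - {"dp": [0, 0, 0], "spin": -0.1496}
    - {"dp": [0, 0, 0], "spin": -0.1496}

```text
clock: 27.5
position: [0.5017, 0.071, 0.4498]
ee_rot: [0.057, 0.998, -0.0, 0.0]
ft_force: [0.0, 0.0, -0.8]
grip_width: 0.691
grasp_force: 43.4
```

Call:
arm_command:
  plan:
    - {"dp": [0, 0, 0], "spin": -0.1496}
    - {"dp": [0, 0, 0], "spin": 0}
    - {"dp": [-41, 0, 0], "spin": 0}
    - {"dp": [-41, 0, 0], "spin": 0}
    - {"dp": [0, 0, 0], "spin": 0}

```text
clock: 28.0
position: [0.5874, 0.0714, 0.4463]
ee_rot: [-0.011, 1.0, 0.001, -0.002]
ft_force: [-0.8, -1.1, -1.4]
grip_width: 0.691
grasp_force: 43.6
```

```bash
python3 - <<'E'
from h import *
print(pose()[0],yaw(),go([.585,.0716,.3071]),np.round(manip.get_obs()["joint_pos"],2))
E
```

```text
[0.58738207 0.07142132 0.44628004] -3.120203339906288 [ 1.900e+00 -1.000e-01  1.392e+02] [ 0.5   0.37 -0.89  1.45  0.28  1.46  1.2 ]
```

Call:
arm_command:
  plan:
    - {"dp": [2, 0, 40], "spin": 0}
    - {"dp": [0, 0, 45], "spin": 0}
    - {"dp": [0, 0, 35], "spin": 0}
    - {"dp": [0, 0, 8], "spin": 0}
    - {"dp": [0, 0, 0], "spin": 0}

```text
clock: 28.5
position: [0.5817, 0.0731, 0.3208]
ee_rot: [-0.013, 1.0, -0.0, -0.001]
ft_force: [-0.4, -0.1, 0.0]
grip_width: 0.69
grasp_force: 43.6
```

Call:
arm_command:
  plan:
    - {"dp": [0, 0, 3], "spin": 0}
    - {"dp": [0, 0, 3], "spin": 0}
    - {"dp": [0, 0, 2], "spin": 0}
    - {"dp": [0, 0, 0], "spin": 0}

```text
clock: 28.9
position: [0.5819, 0.0732, 0.3131]
ee_rot: [-0.014, 1.0, -0.0, 0.0]
ft_force: [-1.0, -0.3, -2.0]
grip_width: 0.689
grasp_force: 43.6
```

```bash
python3 - <<'E'
from h import *
print(pose()[0],yaw(),go([.585,.0716,.3071]),np.round(manip.get_obs()["ft_force"],2))
E
```

```text
[0.58190204 0.07324217 0.31305287] -3.112712285995104 [-3.  -1.7  6. ] [-1.   -0.28 -1.96]
```

Call:
arm_command:
  plan:
    - {"dp": [-3, -1.5, 0], "spin": 0}
    - {"dp": [0, 0, 3], "spin": 0}
    - {"dp": [0, 0, 2], "spin": 0}
    - {"dp": [0, 0, 0], "spin": 0}

```text
clock: 29.3
position: [0.5848, 0.0718, 0.3076]
ee_rot: [-0.015, 1.0, -0.0, -0.0]
ft_force: [-0.8, -0.4, 1.4]
grip_width: 0.693
grasp_force: 43.9
```

Call:
arm_command:
  plan:
    - {"dp": [0, 0, 2], "spin": 0}
    - {"dp": [0, 0, 0], "spin": 0}

```text
clock: 29.5
position: [0.5852, 0.0721, 0.3065]
ee_rot: [-0.015, 1.0, 0.0, 0.001]
ft_force: [-0.7, -0.3, 7.0]
grip_width: 0.691
grasp_force: 44.4
```

Call:
arm_command:
  plan:
    - {"dp": [0, 0, 1.5], "spin": 0}
    - {"dp": [0, 0, 0], "spin": 0}

```text
clock: 29.7
position: [0.5855, 0.0722, 0.3056]
ee_rot: [-0.015, 1.0, 0.0, 0.001]
ft_force: [0.4, -0.2, 9.7]
grip_width: 0.692
grasp_force: 44.7
```

Contact came at the expected height. Same arc, now with tool +x pointing to world −x.

Call:
arm_command:
  plan:
    - {"dp": [7, 0, -2], "spin": 0}
    - {"dp": [7, 0, -2.5], "spin": 0}
    - {"dp": [6, 0, -2], "spin": 0}
    - {"dp": [0, 0, 0], "spin": 0}
  newtons: 25

```text
clock: 30.1
position: [0.565, 0.0716, 0.3117]
ee_rot: [-0.015, 1.0, 0.0, 0.002]
ft_force: [4.6, 2.5, 4.3]
grip_width: 0.691
grasp_force: 44.8
```

Call:
arm_command:
  plan:
    - {"dp": [9, 0, -1.5], "spin": 0}
    - {"dp": [8, 0, -1], "spin": 0}
    - {"dp": [0, 0, 0], "spin": 0}

```text
clock: 30.4
position: [0.548, 0.0709, 0.3141]
ee_rot: [-0.015, 1.0, -0.0, 0.001]
ft_force: [3.5, 1.0, 4.8]
grip_width: 0.696
grasp_force: 46.1
```

Call:
arm_command:
  plan:
    - {"dp": [9, 0, 0], "spin": 0}
    - {"dp": [8, 0, 1], "spin": 0}
    - {"dp": [0, 0, 0], "spin": 0}

```text
clock: 30.7
position: [0.5308, 0.0704, 0.3126]
ee_rot: [-0.015, 1.0, -0.0, 0.001]
ft_force: [2.8, 0.9, 4.1]
grip_width: 0.696
grasp_force: 46.5
```

Call:
arm_command:
  plan:
    - {"dp": [9, 0, 2], "spin": 0}
    - {"dp": [8, 0, 2], "spin": 0}
    - {"dp": [0, 0, 0], "spin": 0}

```text
clock: 31.0
position: [0.5134, 0.0698, 0.3079]
ee_rot: [-0.015, 1.0, -0.0, -0.0]
ft_force: [3.8, 1.7, 1.7]
grip_width: 0.697
grasp_force: 46.1
```

Call:
arm_command:
  plan:
    - {"dp": [9, 0, 3], "spin": 0}
    - {"dp": [9, 0, 3.5], "spin": 0}
    - {"dp": [0, 0, 0], "spin": 0}

```text
clock: 31.3
position: [0.4947, 0.0693, 0.3008]
ee_rot: [-0.015, 1.0, -0.0, -0.001]
ft_force: [2.4, 1.4, -0.3]
grip_width: 0.695
grasp_force: 42.6
```

Call:
arm_command:
  plan:
    - {"dp": [0, 0, 0], "spin": 0}
    - {"dp": [0, 0, 0], "spin": 0}
    - {"dp": [0, 0, 0], "spin": 0}
    - {"dp": [0, 0, -10], "spin": 0}
    - {"dp": [0, 0, -35], "spin": 0}
  grip: -0.7
  newtons: 40

```text
clock: 31.8
position: [0.495, 0.0688, 0.3451]
ee_rot: [-0.015, 1.0, 0.0, -0.003]
ft_force: [0.9, -0.3, 1.1]
grip_width: 0.849
grasp_force: 0.0
```

Call:
arm_command:
  plan:
    - {"dp": [0, 0, -45], "spin": 0}
    - {"dp": [0, 0, -45], "spin": 0}
    - {"dp": [-4, -45, -12], "spin": 0}
    - {"dp": [-5, -45, 0], "spin": 0}
    - {"dp": [-5, -45, 0], "spin": 0}

```text
clock: 32.3
position: [0.5138, -0.0666, 0.4503]
ee_rot: [-0.015, 1.0, -0.001, 0.001]
ft_force: [0.8, -0.1, 0.4]
grip_width: 0.848
grasp_force: 0.0
```

Call:
arm_command:
  plan:
    - {"dp": [-5, -45, 0], "spin": 0}
    - {"dp": [-5, -45, 0], "spin": 0}
    - {"dp": [-5, -40, 0], "spin": 0}
    - {"dp": [0, 0, 0], "spin": 0}
    - {"dp": [0, 0, 0], "spin": 0}

```text
clock: 32.8
position: [0.5325, -0.1954, 0.4489]
ee_rot: [-0.014, 1.0, 0.001, -0.0]
ft_force: [0.4, 0.6, 0.1]
grip_width: 0.85
grasp_force: 0.0
```

```bash
python3 - <<'E'
from fit import *
print(pose()[0],yaw(),np.round(manip.get_obs()["joint_pos"],2))
w=Cam("wrist"); w.save("w10"); print(fit(w,.550,-.228,r=.02),w.find("plaque1"))
E
```

```text
[ 0.53253645 -0.1954484   0.44887039] -3.113845057414023 [ 0.91  0.27 -0.77  1.52  0.19  1.43  1.73]
(array([ 0.5511, -0.2244]), np.float64(0.0269), np.float64(0.888)) [(0.76, [0.5308, 0.1339, 0.0802]), (0.61, [0.5185, -0.2267, 0.1437])]
```

Call:
arm_command:
  plan:
    - {"dp": [25, -28, 0], "spin": 0}
    - {"dp": [0, 0, 45], "spin": 0}
    - {"dp": [0, 0, 40], "spin": 0}
    - {"dp": [0, 0, 20], "spin": 0}
    - {"dp": [0, 0, 0], "spin": 0}

```text
clock: 33.4
position: [0.5077, -0.222, 0.3414]
ee_rot: [-0.016, 1.0, 0.001, -0.002]
ft_force: [-0.4, 0.1, 0.8]
grip_width: 0.85
grasp_force: 0.0
```

```bash
python3 - <<'E'
from h import *
print(go([.508,-.2244,.302]),manip.get_obs()["grip_width"],yaw())
E
```

```text
[-0.4 -2.5 39.4] 0.8504089093815277 -3.1101790647505156
```

Call:
arm_command:
  plan:
    - {"dp": [0, -2.5, 20], "spin": 0}
    - {"dp": [0, 0, 12], "spin": 0}
    - {"dp": [0, 0, 7], "spin": 0}
    - {"dp": [0, 0, 0], "spin": 0}

```text
clock: 33.8
position: [0.5085, -0.2256, 0.3046]
ee_rot: [-0.015, 1.0, 0.0, -0.0]
ft_force: [-0.6, 0.3, -0.6]
grip_width: 0.85
grasp_force: 0.0
```

Call:
arm_command:
  plan:
    - {"dp": [0, 0, 0], "spin": 0}
    - {"dp": [0, 0, 0], "spin": 0}
    - {"dp": [0, 0, 0], "spin": 0}
    - {"dp": [0, 0, 0], "spin": 0}
  grip: 1

```text
clock: 34.2
position: [0.5088, -0.2258, 0.3057]
ee_rot: [-0.015, 1.0, -0.0, 0.001]
ft_force: [-2.5, 2.6, 6.8]
grip_width: 0.692
grasp_force: 43.2
```

Call:
arm_command:
  plan:
    - {"dp": [0, 0, -5], "spin": 0}
    - {"dp": [0, 0, -15], "spin": 0}
    - {"dp": [0, 0, -35], "spin": 0}
    - {"dp": [0, 0, -45], "spin": 0}
    - {"dp": [0, 0, -45], "spin": 0}

```text
clock: 34.7
position: [0.5082, -0.2258, 0.4523]
ee_rot: [-0.015, 1.0, -0.0, 0.0]
ft_force: [1.0, -0.8, -0.6]
grip_width: 0.696
grasp_force: 43.3
```

Call:
arm_command:
  plan:
    - {"dp": [0, 0, 0], "spin": 0.1496}
    - {"dp": [0, 0, 0], "spin": 0.1496}
    - {"dp": [0, 0, 0], "spin": 0.1496}
    - {"dp": [0, 0, 0], "spin": 0.1496}
    - {"dp": [0, 0, 0], "spin": 0.1496}

```text
clock: 35.2
position: [0.5084, -0.2259, 0.4509]
ee_rot: [0.355, 0.935, -0.0, 0.001]
ft_force: [0.8, 0.7, -0.2]
grip_width: 0.693
grasp_force: 43.3
```

Call:
arm_command:
  plan:
    - {"dp": [0, 0, 0], "spin": 0.1496}
    - {"dp": [0, 0, 0], "spin": 0.1496}
    - {"dp": [0, 0, 0], "spin": 0.1496}
    - {"dp": [0, 0, 0], "spin": 0.1496}
    - {"dp": [0, 0, 0], "spin": 0.1496}

```text
clock: 35.7
position: [0.5084, -0.2259, 0.4509]
ee_rot: [0.672, 0.741, 0.0, 0.001]
ft_force: [0.6, 0.2, -0.5]
grip_width: 0.694
grasp_force: 43.3
```

Call:
arm_command:
  plan:
    - {"dp": [0, 0, 0], "spin": 0.1496}
    - {"dp": [0, 0, 0], "spin": 0.1496}
    - {"dp": [0, 0, 0], "spin": 0.1496}
    - {"dp": [0, 0, 0], "spin": 0.1496}
    - {"dp": [0, 0, 0], "spin": 0.1496}

```text
clock: 36.2
position: [0.5084, -0.2259, 0.4509]
ee_rot: [0.896, 0.444, 0.0, 0.0]
ft_force: [0.5, 0.3, -0.9]
grip_width: 0.697
grasp_force: 43.3
```

Call:
arm_command:
  plan:
    - {"dp": [0, 0, 0], "spin": 0.1496}
    - {"dp": [0, 0, 0], "spin": 0.1496}
    - {"dp": [0, 0, 0], "spin": 0.1496}
    - {"dp": [0, 0, 0], "spin": 0.1496}
    - {"dp": [0, 0, 0], "spin": 0.1496}

```text
clock: 36.7
position: [0.5084, -0.2259, 0.4509]
ee_rot: [0.996, 0.086, 0.001, 0.0]
ft_force: [0.4, 0.4, -0.7]
grip_width: 0.693
grasp_force: 43.3
```

Call:
arm_command:
  plan:
    - {"dp": [0, 0, 0], "spin": 0.1496}
    - {"dp": [0, 0, 0], "spin": 0}
    - {"dp": [43, 1, 0], "spin": 0}
    - {"dp": [42, 0, 0], "spin": 0}
    - {"dp": [0, 0, 0], "spin": 0}

```text
clock: 37.2
position: [0.5968, -0.2233, 0.4478]
ee_rot: [1.0, 0.019, -0.0, -0.002]
ft_force: [-1.7, -0.5, -1.9]
grip_width: 0.692
grasp_force: 43.3
```

Call:
arm_command:
  plan:
    - {"dp": [0, 0, 45], "spin": 0}
    - {"dp": [0, 0, 45], "spin": 0}
    - {"dp": [0, 0, 30], "spin": 0}
    - {"dp": [0, 0, 8], "spin": 0}
    - {"dp": [0, 0, 0], "spin": 0}

```text
clock: 37.7
position: [0.5933, -0.2247, 0.3217]
ee_rot: [1.0, 0.016, -0.0, -0.0]
ft_force: [-0.3, -0.6, -0.6]
grip_width: 0.69
grasp_force: 43.4
```

```bash
python3 - <<'E'
from h import *
print(pose()[0],yaw(),go([.5936,-.2244,.3086]),np.round(manip.get_obs()["ft_force"],2))
E
```

```text
[ 0.5933036  -0.22470386  0.32173693] 0.031375361695923504 [ 0.3 -0.3 13.1] [-0.3  -0.59 -0.63]
```

Call:
arm_command:
  plan:
    - {"dp": [0, 0, 5], "spin": 0}
    - {"dp": [0, 0, 4], "spin": 0}
    - {"dp": [0, 0, 3], "spin": 0}
    - {"dp": [0, 0, 2], "spin": 0}
    - {"dp": [0, 0, 0], "spin": 0}

```text
clock: 38.2
position: [0.5936, -0.2246, 0.308]
ee_rot: [1.0, 0.015, 0.0, 0.0]
ft_force: [-0.8, -0.6, 0.9]
grip_width: 0.694
grasp_force: 43.7
```

Call:
arm_command:
  plan:
    - {"dp": [0, 0, 1.5], "spin": 0}
    - {"dp": [0, 0, 0], "spin": 0}

```text
clock: 38.4
position: [0.5939, -0.2245, 0.3074]
ee_rot: [1.0, 0.015, 0.001, 0.0]
ft_force: [0.3, 0.1, 6.2]
grip_width: 0.691
grasp_force: 44.2
```

Call:
arm_command:
  plan:
    - {"dp": [0, 0, 1], "spin": 0}
    - {"dp": [-7, 0, -2], "spin": 0}
    - {"dp": [-7, 0, -2.5], "spin": 0}
    - {"dp": [-6, 0, -2], "spin": 0}
    - {"dp": [0, 0, 0], "spin": 0}
  newtons: 25

```text
clock: 38.9
position: [0.5741, -0.2252, 0.3132]
ee_rot: [1.0, 0.015, 0.002, 0.001]
ft_force: [3.9, -0.6, 4.2]
grip_width: 0.691
grasp_force: 44.8
```

Call:
arm_command:
  plan:
    - {"dp": [-9, 0, -1.5], "spin": 0}
    - {"dp": [-9, 0, -1], "spin": 0}
    - {"dp": [0, 0, 0], "spin": 0}

```text
clock: 39.2
position: [0.556, -0.2256, 0.3156]
ee_rot: [1.0, 0.015, 0.002, 0.001]
ft_force: [4.4, 0.2, 6.0]
grip_width: 0.694
grasp_force: 46.4
```

Call:
arm_command:
  plan:
    - {"dp": [-9, 0, 0], "spin": 0}
    - {"dp": [-8, 0, 1], "spin": 0}
    - {"dp": [0, 0, 0], "spin": 0}

```text
clock: 39.5
position: [0.5389, -0.2261, 0.3141]
ee_rot: [1.0, 0.015, 0.001, 0.0]
ft_force: [3.1, 0.4, 4.0]
grip_width: 0.697
grasp_force: 47.9
```

Call:
arm_command:
  plan:
    - {"dp": [-9, 0, 2], "spin": 0}
    - {"dp": [-9, 0, 2], "spin": 0}
    - {"dp": [0, 0, 0], "spin": 0}

```text
clock: 39.8
position: [0.5205, -0.2267, 0.3093]
ee_rot: [1.0, 0.014, 0.0, 0.0]
ft_force: [1.7, -0.1, 4.0]
grip_width: 0.693
grasp_force: 47.3
```

Call:
arm_command:
  plan:
    - {"dp": [-9, 0, 3], "spin": 0}
    - {"dp": [-9, 0, 3.5], "spin": 0}
    - {"dp": [0, 0, 0], "spin": 0}

```text
clock: 40.1
position: [0.5014, -0.2273, 0.3017]
ee_rot: [1.0, 0.014, -0.001, -0.0]
ft_force: [3.1, 0.3, 0.8]
grip_width: 0.69
grasp_force: 44.1
```

Call:
arm_command:
  plan:
    - {"dp": [0, 0, 0], "spin": 0}
    - {"dp": [0, 0, 0], "spin": 0}
    - {"dp": [0, 0, 0], "spin": 0}
    - {"dp": [0, 0, -10], "spin": 0}
    - {"dp": [0, 0, -35], "spin": 0}
  grip: -0.7
  newtons: 40

```text
clock: 40.6
position: [0.5016, -0.227, 0.3456]
ee_rot: [1.0, 0.015, -0.003, -0.001]
ft_force: [-0.4, -0.8, 0.5]
grip_width: 0.853
grasp_force: 0.0
```

Call:
arm_command:
  plan:
    - {"dp": [0, 0, -45], "spin": 0}
    - {"dp": [0, 0, -45], "spin": 0}
    - {"dp": [0, -20, -45], "spin": 0}
    - {"dp": [0, -35, -20], "spin": 0}
    - {"dp": [0, -45, 0], "spin": 0}

```text
clock: 41.1
position: [0.4996, -0.1272, 0.5068]
ee_rot: [1.0, 0.013, 0.003, 0.001]
ft_force: [1.2, 1.0, -1.1]
grip_width: 0.855
grasp_force: 0.0
```

Call:
arm_command:
  plan:
    - {"dp": [0, -45, 0], "spin": 0}
    - {"dp": [0, -45, 0], "spin": 0}
    - {"dp": [0, 0, 0], "spin": 0}
    - {"dp": [0, 0, 0], "spin": 0}

```text
clock: 41.5
position: [0.4968, -0.0363, 0.5035]
ee_rot: [1.0, 0.016, 0.0, 0.0]
ft_force: [-0.1, -0.9, -0.2]
grip_width: 0.852
grasp_force: 0.0
```

```bash
python3 - <<'E'
from fit import *
print(pose()[0],yaw(),pose()[1][:,2])
w=Cam("wrist")
for x,y in ((.5405,.159),(.5434,.070),(.5511,-.2255)): print(fit(w,x,y,.027,r=.012))
print(w.find("stop_top")); s=Cam("side"); print(s.find("tube_carrier"),s.find("stop_top"))
b=cv2.resize(s.img[100:300,190:440],None,fx=2,fy=2); o=np.vstack([w.img[60:260][:,40:600],np.pad(b[:390],((0,0),(0,60),(0,0)))]); print(o.shape)
cv2.imwrite("pics/f.png",o)
E
```

```text
[ 0.4968121  -0.03632174  0.50346436] 0.03152992251432331 [ 8.18132108e-04 -7.80871266e-04 -9.99999360e-01]
(array([0.5403, 0.1587]), np.float64(0.0326), np.float64(0.328))
(array([0.543 , 0.0699]), np.float64(0.0313), np.float64(0.494))
(array([ 0.5522, -0.2251]), np.float64(0.0311), np.float64(0.296))
[(0.93, [0.4674, -0.3868, 0.0919])]
[(0.95, [0.4642, 0.3884, 0.0733]), (0.67, [0.535, 0.3684, -0.0009]), (0.59, [0.4537, -0.6202, 0.0924]), (0.58, [0.8526, -0.1608, 0.0558]), (0.22, [0.4688, -0.4035, 0.0913])] [(0.72, [0.3456, -0.2404, 0.0416]), (0.71, [0.4696, -0.3992, 0.0884])]
(590, 560, 3)
```

View pics/f.png

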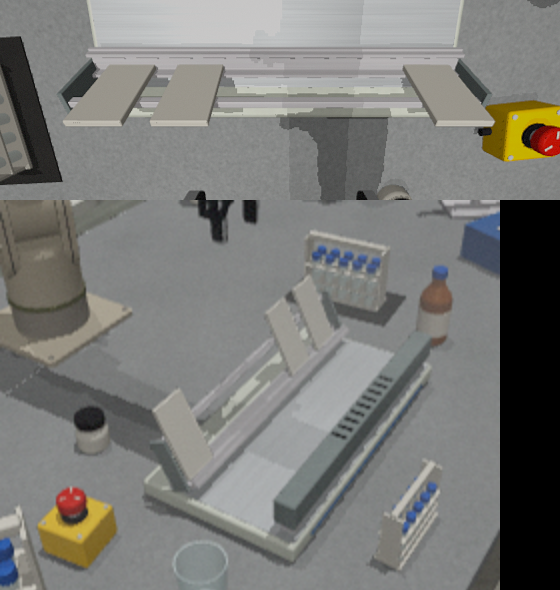

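All three plaques are seated with smooth faces out: the feet fit to 1 mm, and they sit at (110,95), (187,95) and (447,95). The stop is still down, and the carrier is on the mat. Next I'll turn the mushroom.

Call:
arm_command:
  plan:
    - {"dp": [-5, 45, 10], "spin": 0}
    - {"dp": [-5, 45, 10], "spin": 0}
    - {"dp": [-5, 45, 10], "spin": 0}
    - {"dp": [-5, 45, 10], "spin": 0}
    - {"dp": [-5, 45, 10], "spin": 0}
  grip: -1

```text
clock: 42.25
position: [0.4778, -0.2655, 0.4522]
ee_rot: [1.0, 0.014, -0.0, 0.0]
ft_force: [1.0, -0.4, -0.3]
grip_width: 0.998
grasp_force: 0.0
```

Call:
arm_command:
  plan:
    - {"dp": [-5, 45, 10], "spin": 0}
    - {"dp": [-5, 45, 10], "spin": 0}
    - {"dp": [-5, 45, 10], "spin": 0}
    - {"dp": [0, 0, 10], "spin": 0}
    - {"dp": [0, 0, 0], "spin": 0}

```text
clock: 42.75
position: [0.4664, -0.3999, 0.4104]
ee_rot: [1.0, 0.013, -0.001, -0.001]
ft_force: [1.0, 0.7, 0.2]
grip_width: 1.0
grasp_force: 0.0
```

```bash
sed -i 's/w.onz(ce\[i\],.1)/w.onz(ce[i],.09)/;s/"w1"/"w12"/' st.py; python3 st.py; python3 -c "
from h import *
print(go([.4685,-.396,.236]),np.round(manip.get_obs()['joint_pos'],2))"
```

```text
[ 0.46644897 -0.39985494  0.41040573] 0.026048037822726612 [-0.00269285  0.00247195 -0.99999332]
[(0.67, [0.4688, -0.3977, 0.0909])] [(0.7, [0.4684, -0.3933, 0.056])]
[ 296  166   40   41 1146] [315.70593368 186.28359511] [[ 0.46575732 -0.39494169  0.09      ]]
[  0.3  -1.3 177.4] [ 0.89  0.32 -0.32  1.47  0.1   1.37 -0.98]
```

Call:
arm_command:
  plan:
    - {"dp": [1, -3, 35], "spin": 0}
    - {"dp": [0, 0, 35], "spin": 0}
    - {"dp": [0, 0, 20], "spin": 0}
    - {"dp": [0, 0, 0], "spin": 0}
    - {"dp": [0, 0, 0], "spin": 0}

```text
clock: 43.4
position: [0.4691, -0.3948, 0.3242]
ee_rot: [1.0, 0.015, 0.001, 0.0]
ft_force: [0.3, 0.1, 1.7]
grip_width: 1.0
grasp_force: 0.0
```

```bash
python3 st.py; python3 -c "
from h import *
print(go([.468,-.396,.237]))"
```

```text
[ 0.46906089 -0.3947647   0.32418288] 0.030297431418771628 [ 1.23599884e-03 -8.75782797e-04 -9.99998853e-01]
[(0.74, [0.4673, -0.3967, 0.0907])] [(0.77, [0.4718, -0.3926, 0.0587])]
[ 293  194   54   56 2187] [319.24508459 220.8349337 ] [[ 0.46679489 -0.3948182   0.09      ]]
[-1.2  0.5 87.8]
```

Call:
arm_command:
  plan:
    - {"dp": [-1, 0.5, 35], "spin": 0}
    - {"dp": [0, 0, 30], "spin": 0}
    - {"dp": [0, 0, 15], "spin": 0}
    - {"dp": [0, 0, 7], "spin": 0}
    - {"dp": [0, 0, 0], "spin": 0}

```text
clock: 44.05
position: [0.4677, -0.3959, 0.236]
ee_rot: [1.0, 0.015, 0.0, 0.0]
ft_force: [-0.7, 0.2, 0.1]
grip_width: 1.002
grasp_force: 0.0
```

Call:
arm_command:
  plan:
    - {"dp": [0, 0, 0], "spin": 0}
    - {"dp": [0, 0, 0], "spin": 0}
    - {"dp": [0, 0, 0], "spin": 0}
    - {"dp": [0, 0, 0], "spin": 0}
    - {"dp": [0, 0, 0], "spin": 0}
  grip: 1
  newtons: 40

```text
clock: 44.55
position: [0.468, -0.395, 0.2366]
ee_rot: [1.0, 0.015, 0.0, -0.0]
ft_force: [-1.6, 4.9, 5.7]
grip_width: 0.456
grasp_force: 40.2
```

Gripped on the head (39 mm). Before turning, I'll confirm the carrier has not been moved.

```bash
python3 - <<'E'
from h import *
for c in ("scene","side"): 
    s=Cam(c); print(s.find("tube_carrier")); print(s.px([[.4545,.3995,.135]]).round())
    s.save("chk_"+c)
    hsv=cv2.cvtColor(s.img,cv2.COLOR_BGR2HSV); q=s.px([[.4545,.3995,.098]])[0].astype(int)
    m=(hsv[...,1]>140)&(abs(hsv[...,0].astype(int)-112)<15); ys,xs=np.nonzero(m[q[1]-35:q[1]+35,q[0]-45:q[0]+45])
    print("caps centroid",xs.mean()+q[0]-45,ys.mean()+q[1]-35,"expected",s.px([[.4525,.398,.09]]).round(1))
E
```

```text
[(0.97, [0.4567, 0.3885, 0.0716]), (0.7, [0.4682, -0.6071, 0.0938]), (0.69, [0.8508, -0.1449, 0.0568])]
[[396.  96.]]
caps centroid 402.2340425531915 110.96808510638297 expected [[393.6 105.1]]
[(0.82, [0.4573, -0.6171, 0.0952]), (0.7, [0.8562, -0.1591, 0.0539]), (0.65, [0.4607, 0.3885, 0.0717]), (0.4, [0.6223, -0.1021, 0.0394])]
[[364. 119.]]
caps centroid 358.51063829787233 118.7872340425532 expected [[362.5 129.4]]
```

Call:
arm_command:
  plan:
    - {"dp": [0, 0, 0], "spin": 0.145}
    - {"dp": [0, 0, 0], "spin": 0.145}
    - {"dp": [0, 0, 0], "spin": 0.145}
    - {"dp": [0, 0, 0], "spin": 0.145}
    - {"dp": [0, 0, 0], "spin": 0.145}

```text
clock: 45.25
position: [0.4669, -0.3969, 0.2368]
ee_rot: [0.939, -0.344, 0.0, 0.001]
ft_force: [-4.6, -2.1, 5.3]
grip_width: 0.458
grasp_force: 40.2
```

Call:
arm_command:
  plan:
    - {"dp": [0, 0, 0], "spin": 0.12}
    - {"dp": [0, 0, 0], "spin": 0}
    - {"dp": [0, 0, 0], "spin": 0}

```text
clock: 45.55
position: [0.4666, -0.3972, 0.2368]
ee_rot: [0.918, -0.397, 0.0, 0.001]
ft_force: [-4.8, -2.8, 5.5]
grip_width: 0.457
grasp_force: 40.3
```

Call:
arm_command:
  plan:
    - {"dp": [0, 0, 0], "spin": 0}
    - {"dp": [0, 0, 0], "spin": 0}
    - {"dp": [0, 0, 0], "spin": 0}
    - {"dp": [0, 0, 0], "spin": 0}
    - {"dp": [0, 0, -10], "spin": 0}
  grip: -1

```text
clock: 46.05
position: [0.4671, -0.3954, 0.2446]
ee_rot: [0.918, -0.397, -0.001, -0.0]
ft_force: [0.4, 0.0, 0.3]
grip_width: 1.003
grasp_force: 0.0
```

Call:
arm_command:
  plan:
    - {"dp": [0, 0, -35], "spin": 0}
    - {"dp": [0, 0, -45], "spin": 0}
    - {"dp": [0, 0, -45], "spin": 0}
    - {"dp": [0, 0, -40], "spin": 0}
    - {"dp": [0, 0, 0], "spin": 0}

```text
clock: 46.55
position: [0.4682, -0.3961, 0.4182]
ee_rot: [0.918, -0.397, 0.005, 0.001]
ft_force: [-0.2, 0.6, 0.6]
grip_width: 1.002
grasp_force: 0.0
```

```bash
python3 st.py; python3 - <<'E'
from h import *
s=Cam("side"); print(s.find("stop_top"))
def red(im):
    h=cv2.cvtColor(im[230:270,200:260],cv2.COLOR_BGR2HSV); m=(h[...,1]>150)&((h[...,0]<8)|(h[...,0]>172)); y,x=np.nonzero(m); return x.mean()+200,y.mean()+230,y.min()+230,len(x)
print("now",red(s.img),"start (up)",red(cv2.imread("pics/side0.png")))
d=s.px([[.468,-.396,.1],[.468,-.396,.0925]]); print(d)
E
```

```text
[ 0.46816252 -0.3960708   0.41821958] -0.8157508097599805 [ 0.00850914 -0.00654082 -0.9999424 ]
[(0.59, [0.4639, -0.3971, 0.0999])] [(0.74, [0.4656, -0.3988, 0.0583])]
[ 305  172   38   41 1116] [323.40412186 191.98297491] [[ 0.46371512 -0.39546717  0.09      ]]
[(0.65, [0.4681, -0.4005, 0.0964]), (0.26, [0.4722, -0.4002, 0.0971])]
now (np.float64(224.8939393939394), np.float64(248.71212121212122), np.int64(242), 132) start (up) (np.float64(224.8421052631579), np.float64(248.73684210526315), np.int64(242), 133)
[[224.6647985  246.6970914 ]
 [225.16023459 248.68979493]]
```

The head is up again and matches the start image. As a last check, I'll get the carrier's pose from its caps in the scene camera.

```bash
python3 - <<'E'
from h import *
s=Cam("scene"); hsv=cv2.cvtColor(s.img,cv2.COLOR_BGR2HSV)
m=((hsv[...,1]>140)&(abs(hsv[...,0].astype(int)-112)<15)).astype(np.uint8); m[:, :350]=0; m[:,450:]=0; m[:60]=0; m[150:]=0
n,l,st,ce=cv2.connectedComponentsWithStats(m); print([(st[i].tolist(),ce[i].round(1).tolist(),s.onz(ce[i],.095)[0].round(3).tolist()) for i in range(1,n) if st[i,4]>2])
c=np.array([.453,.398]); a=.09; L=np.array([np.cos(a),np.sin(a)])
P=[[*(c+L*k),z] for k in (-.085,.085) for z in (.003,.132)]; print(s.px(P).round(1).tolist())
print(s.px([[.34,.444,.003],[.35,.331,.003],[.57,.353,.003],[.558,.468,.003]]).round(1).tolist())
w=(s.img.min(2)>140).astype(np.uint8); w[:,:350]=0; w[:,440:]=0; w[:75]=0; w[160:]=0
y,x=np.nonzero(w); print(np.percentile(x,[1,50,99]),np.percentile(y,[1,50,99]))
E
```

```text
[([378, 92, 9, 8, 31], [381.8, 95.9], [0.394, 0.393, 0.095]), ([384, 96, 9, 9, 30], [387.9, 100.2], [0.424, 0.395, 0.095]), ([391, 100, 8, 9, 28], [394.1, 104.3], [0.454, 0.398, 0.095]), ([397, 105, 8, 8, 28], [400.4, 108.8], [0.485, 0.4, 0.095]), ([403, 109, 7, 8, 26], [406.1, 113.2], [0.513, 0.401, 0.095]), ([429, 132, 8, 8, 52], [432.1, 135.5], [0.647, 0.396, 0.095])]
[[374.2, 109.5], [377.6, 85.2], [407.8, 132.9], [413.5, 109.3]]
[[379.0, 99.0], [359.9, 114.0], [404.1, 145.0], [423.0, 128.0]]
[350. 365. 415.] [ 84. 136. 159.]
```

The carrier is unmoved, with its caps centred on (0.454, 0.398). The arm is clear of everything, so I'm handing in.

Call:
arm_command:
  plan:
    - {"dp": [0, 0, -20], "spin": 0}
    - {"dp": [0, 0, 0], "spin": 0}
    - {"dp": [0, 0, 0], "spin": 0}
    - {"dp": [0, 0, 0], "spin": 0}
    - {"dp": [0, 0, 0], "spin": 0}

```text
clock: 47.35
position: [0.4674, -0.3957, 0.4297]
ee_rot: [0.918, -0.397, -0.001, -0.0]
ft_force: [-0.4, 0.3, -0.9]
grip_width: 1.0
grasp_force: 0.0
```

```bash
python3 -c "
from workcell import manip
print(manip.hand_in())"
```

```text
the job is handed in; nothing more can be done
None
```

Job handed in at about 47 s, with no verdict returned: stop pressed first, carrier standing lengthways on the mat, all three plaques turned smooth face to the light and seated, and the mushroom turned and back up.

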